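# Square the clamp plates and find the socket for the feed nut

## Robot

A 6-joint arm with a two-finger parallel gripper is mounted at the origin on the work surface. World frame = base frame: x ahead of the robot, y to its left, z up, the work surface at z = 0. Lengths are in m, angles in rad, forces in N, time in s.
With the tool pointing down it reaches from about 0.225 to 0.875 m from the base axis. Payload 3.4 kg.
Tool frame: the origin (TCP) lies between the finger pads, 19 mm behind the fingertips; this is the grasp point; z points along the fingers, x is the direction in which the jaws open and shut, and the axes are right-handed (so a half turn about z gives the same grasp; the last joint's range is limited). The gripper opens to 85 mm and grips with 20 to 120 N. Pads are 22 mm wide; open, the fingers measure 114 mm over their backs; the gripper's body (76 mm by 85 mm) begins 54 mm behind the grasp point. The pads swing forward as they close: fully open they stand 13 mm farther back than shut.
Start: joints at [-1.265, 0.276, 1.505, -0, 1.361, -0.121], TCP at [0.238, -0.523, 0.25] pointing down, gripper open.
Joint ranges: [-2.89, 2.89], [-0.75, 2.08], [0.22, 2.7], [-1.18, 4.32], [0.11, 2.71], [-2.7, 2.7]. Speed limits (rad/s): [2.57, 2.57, 3.14, 3.14, 3.14, 3.14].

## Interface

Orientations are given as a unit quaternion [w, x, y, z].
In Python, from plant import r, imaging, ticket, finder gives the robot as it stands.
- The arm moves only by the tool carry_out, never from a script. Its argument "moves" is a list of rows, each a list of 2 entries, a list of its own where there are three numbers: the shift along the tool's x, y, z in mm, then the turn about the tool's z in rad. A call has 1 to 10 rows; each row shifts and turns the pose as measured when the row begins, along the tool's axes as they then stand; what a row does not reach is not made up. A row lasts 1/12 s, in which the tool goes at most 41.7 mm and 7.16 degrees, less where a joint would pass 70% of its speed; a pose out of reach is approached as far as the arm can. A call with a gripper value outside its range is refused whole. "hand" is the opening in per cent of the stroke, from 0 (shut) to 100 (fully open), set as the call begins (left out, the last holds). The fingers move at their own pace and stop on an object; "grip_force" is the grip in N (left out, the last holds). Time passes only in rows, so rows that do not move let the fingers close. It gives the time, the measured TCP pose, the force and the opening at its end, in the units of the state.
- r.get_obs(): the state, without advancing time (a new reading comes with each control period).
- imaging.read_camera(name): name is "scene" or "top"; returns a dict with "image" (420x560x3 uint8, blue, green, red), "fx", "fy", "cx", "cy" (pixels), "T" (4x4, takes a point from camera to world coordinates). Camera axes: x right, y down, z forward; pixel columns grow to the right and rows downward; lengths in m; the calibration is good to about 2 mm. A picture is of the moment at which its call begins. There is no depth.
- ticket.sign_off(): hands the job in, once; it reports no verdict.
Trained networks look in a picture, given as the dict that the camera call returned (one of the last four; its "shot" number tells which), for a name from the list of things; names that differ only in an ending like _2 or _b are one class to them, and where a whole thing is asked for, a point or a joint stands for the part that bears it (a point fixed in the world has none). Each returns a list of dicts, best first, with "score" (0 to 1); they miss things now and then, are a little off and sometimes report something else, mostly with a low value. They report only what shows in the picture. A call takes as long as a camera call.
- finder.recognise(picture, name): "xyz" ([x, y, z] in m, in the coordinates of the camera as it stood for that picture, good to about 4 mm: the middle of the surface that is visible of it).
The state is a dict: "time": time; "joint_positions": joint angles; "joint_vel": joint speeds; "tau": joint torques, N m; "tool_pos": TCP position; "tcp_rot": TCP orientation; "wrist_force": force on the tool from outside, world axes, zero at the start; "ft_torque": the same for the moment, N m; "gripper_width": opening from 0.0 (shut) to 1.0 (fully open).
Only numpy, scipy, OpenCV 4.12 (cv2) and the standard library are available. Lean on these libraries where they do the work, as an engineer would, in place of code of your own. Each camera call takes 0.05 s, during which the arm holds its last target.

## Task

On the antenna, first tap the two thin loose plates under the hex nut round until they lie square over each other and over the black block beneath, edges flush. Then try the sockets from the blue rack on the hex nut, holding each by its square adapter, until you find the one that drops over it (those that do not fit can be left anywhere out of the way), and press that one fully home so that the orange sprung ring at the nut's foot is squashed down. Finish like that: still gripping the socket by its adapter and pressing it down on the nut, with the plates still square; do not let go, and leave the bottle, screwdriver and parts bin where they are.

Things in the scene. Friction and masses are not known exactly. Their poses are not given: they have to be found in the camera images.
- antenna: White antenna housing 200 (x) x 220 (y) mm on a grey foam sheet 225 x 245 mm, fixed. Origin on the bench under its centre, z up; its top is 50 mm high. On its centre: a fixed black block 40 (x) x 130 (y) mm, 50 to 75 mm high, then the two plates (75 to 85 mm), the ring and the nut, all on the upright axis through the origin.
- plate_lower (a joint): Lower loose plate, brass colour, 40 (x) x 130 (y) x 5 mm, 75 to 80 mm above the bench; pivots at its centre about the nut's axis with light friction (1 to 1.5 N at its ends), stays where left. Value: angle to the black block (same outline), rad, counter-clockwise from above positive; 0 = edges flush. Starts at 0.10 to 0.25.
- plate_upper (a joint): Upper loose plate, aluminium colour, same outline and pivot, from 80 to 85 mm above the bench. Value as for the lower plate; it starts at -0.25 to -0.10.
- nut: Steel hex nut, 24 mm across flats, fixed (it does not turn), standing on the upper plate. Origin at the centre of its foot, 85 mm above the bench; its x axis is square to one pair of flats. Full hexagon up to 17.5 mm above its foot, then tapering to a hexagon of 19.6 mm at its top, 21.5 mm up; above that a 14 mm diameter stub up to 25 mm.
- nut_top (a point): Centre of the nut's top face, 21.5 mm above its foot; axes as the nut's.
- ring (a joint): Orange sprung ring round the nut's foot, 28 to 35 mm diameter, standing 7 mm above the upper plate. Value: how far it is pressed down, 0 to 0.005 m; the spring takes about 2.5 N to start and 8.5 N at full travel. The rim of the socket that fits meets it; the sockets that do not fit stop on the nut's tapered top, 10 mm or more above it.
- rack: Blue socket rack, a fixed board 75 (x) x 245 (y) x 12 mm with three white upright pegs, 14 mm diameter and 14 mm high, in a row along its y, 78 mm apart. Origin under its centre, on the bench. A socket stands over each peg, open end down, rim on the board.
- peg0 (a point): Foot of the peg at the rack's -y end, on the board's top (12 mm above the bench) = rim centre of the socket standing there. The three sockets look alike outside; which is on which peg is mixed each time. One fits the nut (hexagon inside 25.8 mm across flats), two are too small (22.4 and 19.6 mm). It drops over the nut if turned to within 8 degrees of the nut's hexagon.
- peg1 (a point): The same for the middle peg. Each socket: dark steel hexagonal body 36 mm across flats, 36 mm high, bore 30 mm deep, inner and outer flats parallel; on top a centred bright square adapter 22 x 22 mm, 35 mm high (36 to 71 mm above the rim), to grip it by; about 0.24 kg.
- peg2 (a point): The same for the peg at the rack's +y end. As each socket stands at the start, one pair of its hexagon's flats and one pair of its adapter's faces are square to the rack's x axis.
- wash_bottle: Bystander: clear bottle 52 mm diameter, 120 mm high, standing; origin under its centre.
- screwdriver: Bystander: yellow-handled screwdriver 180 mm long lying on the bench.
- parts_bin: Bystander: blue open bin 120 x 100 x 50 mm; origin under its centre.

How it is judged:
On the way:
1. both plates square with the block (within about 3 degrees) before the ring is pressed (value of joint plate_lower between -0.055 and 0.055 rad and value of joint plate_upper between -0.055 and 0.055 rad and value of joint ring below 0.0015 m), for 0.2 s.
At the end, for the whole second after the job is handed in: Ring pressed at least 3 mm by the socket seated on the nut; gripper still grips its adapter (over 5 N; TCP within 10 mm of the nut's axis, 15 to 64 mm above its top; fingers off antenna, ring and nut); both plates within 0.055 rad of the block. Held for the last second (value of joint plate_lower between -0.055 and 0.055 rad and value of joint plate_upper between -0.055 and 0.055 rad and value of joint ring above 0.003 m and horizontal distance between the grasp point and nut_top below 0.01 m and z of the grasp point in the frame of nut_top between 0.015 and 0.064 m and contact force between the fingers and anything else above 5 N and contact force between the fingers and antenna below 0.5 N and contact force between the fingers and nut below 0.5 N); the arm keeps its last pose, push and grip.
It fails at once if the bottle is pushed more than 25 mm from its place (distance of wash_bottle from where it was at the start of the episode above 0.025 m).
It fails at once if the screwdriver is pushed more than 25 mm from its place (distance of screwdriver from where it was at the start of the episode above 0.025 m).
It fails at once if the parts bin is pushed more than 25 mm from its place (distance of parts_bin from where it was at the start of the episode above 0.025 m).
It also fails if it takes over 72 s, if anything falls off the work surface, if the arm or the gripper's body presses on something with over 40 N, if the wrist force passes 120 N, or if a joint passes its speed limit or range.

## Working session

There is one attempt and no reset: what is moved stays moved. The work goes in short steps, Python scripts to look and compute and a tool call to move; the robot and the scene stay as the last step left them, time stands still between calls to the robot, and variables do not carry over. Pictures are saved under pics/ and viewed, and the job is handed in when it is done.

Besides the shell and the picture viewer there is one more tool, called after "Call:" as name(argument=value, ...), one argument or row to a line, values as JSON. carry_out: Moves the arm, as the interface text tells. Its arguments: {"type":"object","properties":{"moves":{"type":"array"},"hand":{"type":"number"},"grip_force":{"type":"number"}},"required":["moves"]}

```bash
ls; mkdir -p pics
python3 - <<'E'
from plant import r, imaging, ticket, finder
import cv2, numpy as np
o=r.get_obs(); print(o)
for n in ["scene","top"]:
    p=imaging.read_camera(n); cv2.imwrite(f"pics/{n}0.png",p["image"]); print(n,p["shot"],p["fx"],p["cx"],p["cy"],np.round(p["T"],4).tolist())
    for k in ["antenna","plate_lower","plate_upper","nut","rack","peg0","wash_bottle","screwdriver","parts_bin","ring"]:
        for d in finder.recognise(p,k)[:4]:
            w=p["T"]@np.r_[d["xyz"],1]; print(k,round(d["score"],2),np.round(w[:3],4))
E
```

```text
pics
{'time': 0.0, 'joint_positions': array([-1.26500876e+00,  2.76600776e-01,  1.50617123e+00,  1.27608651e-05,
        1.36071261e+00, -1.20992386e-01]), 'joint_vel': array([ 0.0017044 ,  0.00132812, -0.00092219,  0.00020719,  0.00056422,
        0.00221611]), 'tau': array([-6.81153942e-04, -4.16771865e+01, -2.45807272e+01,  2.34024455e-04,
        1.10220682e-02, -1.18631743e-05]), 'tool_pos': array([ 0.23786291, -0.52292693,  0.24912122]), 'tcp_rot': array([-6.09138354e-04,  8.40814498e-01, -5.41322534e-01, -7.23788338e-04]), 'wrist_force': array([-0.35629669,  0.47040511, -0.04553426]), 'ft_torque': array([-0.02780373,  0.03689393,  0.05413302]), 'gripper_width': 0.9986287374380234}
scene 1 397.4898501903971 275.8355080428967 211.85605124833208 [[-0.2688, 0.7128, -0.6479, 1.366], [0.9632, 0.2007, -0.1787, 0.2344], [0.0027, -0.6721, -0.7405, 0.9187], [0.0, 0.0, 0.0, 1.0]]
antenna 0.94 [0.6017 0.1115 0.0521]
antenna 0.58 [ 0.5171 -0.2391  0.0191]
plate_upper 0.76 [0.5688 0.1144 0.0802]
plate_upper 0.57 [ 0.802  -0.01    0.0773]
nut 0.6 [0.5702 0.0995 0.1056]
rack 0.74 [ 0.5136 -0.2382  0.0142]
peg0 0.82 [ 0.5169 -0.2399  0.0165]
wash_bottle 0.84 [ 0.8025 -0.0102  0.0781]
screwdriver 0.84 [0.8246 0.1669 0.0235]
parts_bin 0.85 [0.4862 0.4035 0.0098]
top 2 405.484323342079 278.1550829014606 212.26343903291485 [[0.0084, -0.9913, 0.1315, 0.5321], [-0.9999, -0.0067, 0.0129, 0.0428], [-0.0119, -0.1316, -0.9912, 0.9823], [0.0, 0.0, 0.0, 1.0]]
antenna 0.77 [0.5609 0.0989 0.0495]
antenna 0.25 [ 0.783  -0.0163  0.0818]
plate_lower 0.73 [0.5529 0.1138 0.0804]
plate_upper 0.6 [0.5646 0.0934 0.0853]
nut 0.58 [0.5666 0.0976 0.1037]
rack 0.66 [ 0.4993 -0.2348  0.0133]
peg0 0.94 [ 0.5026 -0.2374  0.0082]
wash_bottle 0.6 [ 0.7844 -0.0139  0.082 ]
screwdriver 0.61 [0.8123 0.1672 0.0252]
parts_bin 0.71 [0.492  0.4129 0.0018]
parts_bin 0.68 [0.5638 0.0937 0.086 ]
parts_bin 0.54 [0.5652 0.0996 0.1059]
ring 0.56 [0.5656 0.1019 0.0884]
```

View pics/scene0.png

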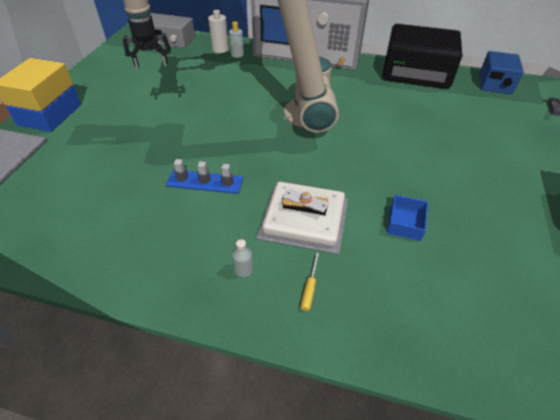

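View pics/top0.png

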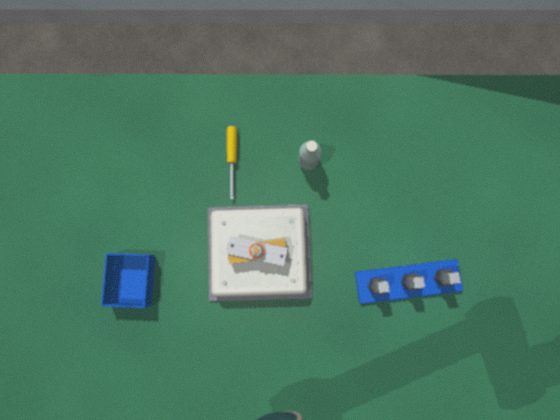

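Run:
```python
import cv2
a=cv2.imread("pics/top0.png"); 
cv2.imwrite("pics/top0a.png",cv2.resize(a[120:280,160:340],None,fx=4,fy=3.7,interpolation=cv2.INTER_CUBIC)) if 0 else cv2.imwrite("pics/top0a.png",cv2.resize(a[140:280,180:340],None,fx=4,fy=4,interpolation=cv2.INTER_CUBIC))
cv2.imwrite("pics/top0b.png",cv2.resize(a[160:270,320:480],None,fx=5,fy=5,interpolation=cv2.INTER_CUBIC))
```

```text
(no output)
```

The views show the antenna at top px (258,251), the rack at about (410,282) and the bottle at (310,155). The screwdriver is at about (232,160) and the bin at (130,280). Next I'll zoom in.

Run:
```python
import cv2
a=cv2.imread("pics/top0.png"); 
cv2.imwrite("pics/top0a.png",cv2.resize(a[195:309,200:320],None,fx=5,fy=5,interpolation=cv2.INTER_CUBIC))
cv2.imwrite("pics/top0b.png",cv2.resize(a[250:315,345:475],None,fx=6,fy=6,interpolation=cv2.INTER_CUBIC))
a=cv2.imread("pics/scene0.png"); 
cv2.imwrite("pics/scene0a.png",cv2.resize(a[180:250,255:350],None,fx=8,fy=8,interpolation=cv2.INTER_CUBIC))
```

```text
(no output)
```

View pics/top0a.png

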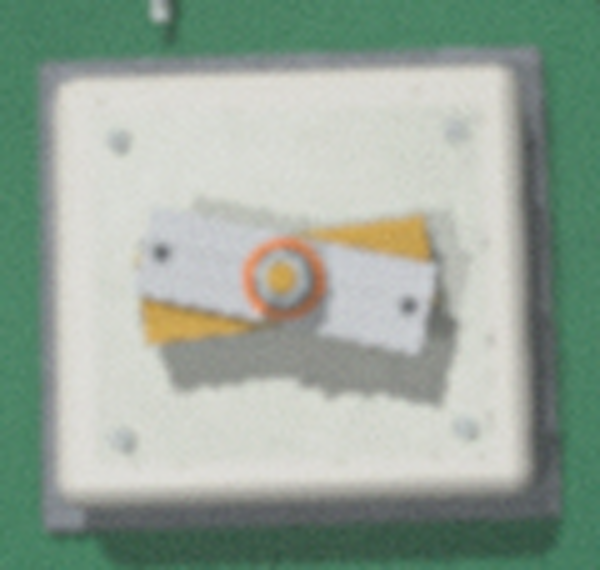

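View pics/top0b.png

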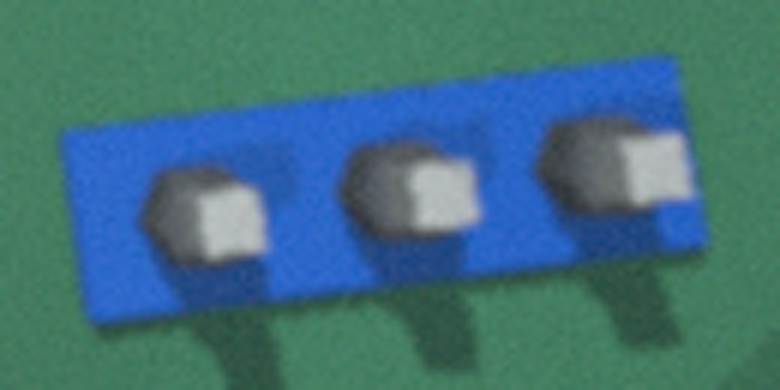

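View pics/scene0a.png

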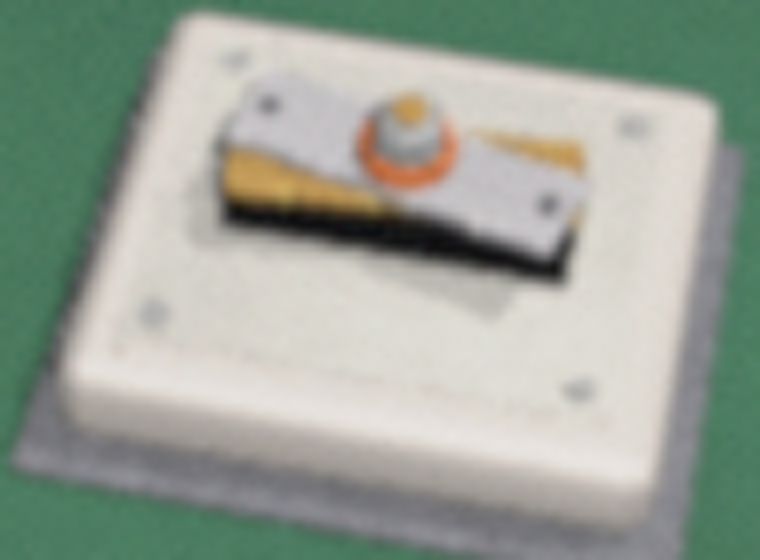

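```bash
cat > h.py <<'E'
import numpy as np, cv2
from plant import r, imaging, ticket, finder
def proj(p,X):
    X=np.atleast_2d(X); T=np.linalg.inv(p["T"]); c=X@T[:3,:3].T+T[:3,3]
    return np.c_[p["fx"]*c[:,0]/c[:,2]+p["cx"],p["fy"]*c[:,1]/c[:,2]+p["cy"]]
def unproj(p,uv,z):
    uv=np.atleast_2d(uv).astype(float); d=np.c_[(uv[:,0]-p["cx"])/p["fx"],(uv[:,1]-p["cy"])/p["fy"],np.ones(len(uv))]@p["T"][:3,:3].T
    o=p["T"][:3,3]; return o+d*((z-o[2])/d[:,2])[:,None]
E
python3 - <<'E'
from h import *
import pickle
t=imaging.read_camera("top"); s=imaging.read_camera("scene")
pickle.dump((t,s),open("cam.pkl","wb"))
def za(q): return np.array(q)/5+[200,195]-0.4
def zb(q): return np.array(q)/6+[345,250]-0.4
def zs(q): return np.array(q)/8+[255,180]-0.44
np.set_printoptions(precision=4,suppress=True)
def edges(P):
    for i in range(len(P)):
        d=P[(i+1)%len(P)]-P[i]; print("   len",round(np.hypot(*d[:2]),4),"ang",round(np.degrees(np.arctan2(d[1],d[0])),2))
f=unproj(t,za([(42,63),(538,47),(562,513),(45,530)]),0.004); print("foam",f,f.mean(0)); edges(f)
h=unproj(t,za([(120,140),(457,132),(467,428),(123,440)]),0.05); print("screws",h,h.mean(0)); edges(h)
u=unproj(t,za([(152,210),(437,262),(418,355),(138,297)]),0.085); print("upper",u,u.mean(0)); edges(u)
print("stub",unproj(t,za([(282,277)]),0.110), "ring",unproj(t,za([(285,279)]),.092))
l=unproj(t,za([(428,213),(150,345)]),0.080); print("lower",l,l.mean(0))
print("lower top edge"); edges(unproj(t,za([(310,231),(428,213)]),0.08)[::-1]);print("lower bot"); edges(unproj(t,za([(150,345),(255,328)]),0.08))
k=unproj(t,zb([(62,130),(675,57),(707,247),(97,325)]),0.012); print("rack",k,k.mean(0)); edges(k)
h=unproj(s,zs([(236,60),(633,125),(578,392),(153,313)]),0.05); print("S screws",h,h.mean(0)); edges(h)
print("S stub",unproj(s,zs([(412,103)]),0.110))
u=unproj(s,zs([(268,104),(548,204)]),0.085); print("S holes upper",u,u.mean(0)); edges(u)
u=unproj(t,za([(161,252),(408,305)]),0.085); print("T holes upper",u,u.mean(0)); edges(u)
print("S block low edge"); edges(unproj(s,zs([(222,222),(560,282)]),0.05))
ad=unproj(t,zb([(233,222),(445,195),(658,168)]),0.083); print("adapters",ad)
E
```

```text
foam [[ 0.6732  0.2271  0.004 ]
 [ 0.6827 -0.0151  0.004 ]
 [ 0.4597 -0.0262  0.004 ]
 [ 0.4496  0.2187  0.004 ]] [0.5663 0.1011 0.004 ]
   len 0.2424 ang -87.76
   len 0.2233 ang -177.15
   len 0.2451 ang 92.38
   len 0.2238 ang 2.15
screws [[0.6308 0.1811 0.05  ]
 [0.6356 0.0251 0.05  ]
 [0.5006 0.02   0.05  ]
 [0.4938 0.1761 0.05  ]] [0.5652 0.1006 0.05  ]
   len 0.1561 ang -88.23
   len 0.1351 ang -177.84
   len 0.1563 ang 92.47
   len 0.137 ang 2.06
upper [[0.596  0.1609 0.085 ]
 [0.574  0.0343 0.085 ]
 [0.5332 0.0424 0.085 ]
 [0.5575 0.1661 0.085 ]] [0.5652 0.1009 0.085 ]
   len 0.1284 ang -99.87
   len 0.0416 ang 168.75
   len 0.1261 ang 78.87
   len 0.0388 ang -7.79
stub [[0.5659 0.101  0.11  ]] ring [[0.5657 0.1009 0.092 ]]
lower [[0.5959 0.0384 0.08  ]
 [0.5366 0.161  0.08  ]] [0.5663 0.0997 0.08  ]
lower top edge
   len 0.0531 ang 99.11
   len 0.0531 ang -80.89
lower bot
   len 0.047 ang -80.39
   len 0.047 ang 99.61
rack [[ 0.5214 -0.1272  0.012 ]
 [ 0.5519 -0.3688  0.012 ]
 [ 0.4784 -0.3776  0.012 ]
 [ 0.4463 -0.1395  0.012 ]] [ 0.4995 -0.2533  0.012 ]
   len 0.2435 ang -82.8
   len 0.0741 ang -173.19
   len 0.2402 ang 97.67
   len 0.0761 ang 9.35
S screws [[0.498  0.0213 0.05  ]
 [0.4912 0.1771 0.05  ]
 [0.6284 0.1815 0.05  ]
 [0.6334 0.0259 0.05  ]] [0.5627 0.1015 0.05  ]
   len 0.1559 ang 92.51
   len 0.1373 ang 1.85
   len 0.1557 ang -88.15
   len 0.1355 ang -178.06
S stub [[0.5622 0.1026 0.11  ]]
S holes upper [[0.5523 0.0473 0.085 ]
 [0.5742 0.1569 0.085 ]] [0.5633 0.1021 0.085 ]
   len 0.1118 ang 78.7
   len 0.1118 ang -101.3
T holes upper [[0.5774 0.1564 0.085 ]
 [0.555  0.047  0.085 ]] [0.5662 0.1017 0.085 ]
   len 0.1117 ang -101.59
   len 0.1117 ang 78.41
S block low edge
   len 0.1271 ang 92.07
   len 0.1271 ang -87.93
adapters [[ 0.4897 -0.1761  0.083 ]
 [ 0.5    -0.2531  0.083 ]
 [ 0.5104 -0.3305  0.083 ]]
```

Run:
```python
from h import *
import pickle
t,s=pickle.load(open("cam.pkl","rb"))
for n in ["top","scene"]:
    a=np.mean([imaging.read_camera(n)["image"].astype(float) for _ in range(8)],0)
    np.save(f"avg_{n}.npy",a)
    c={"top":(257,250),"scene":(306,197)}[n]
    b=a[c[1]-14:c[1]+14,c[0]-18:c[0]+18]
    cv2.imwrite(f"pics/nut_{n}.png",cv2.resize(np.clip(b,0,255).astype(np.uint8),None,fx=20,fy=20,interpolation=cv2.INTER_CUBIC))
```

```text
(no output)
```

View pics/nut_top.png

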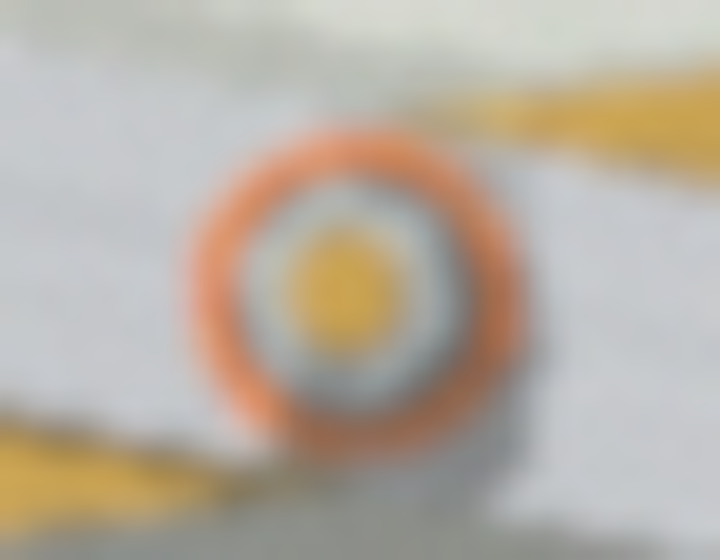

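View pics/nut_scene.png

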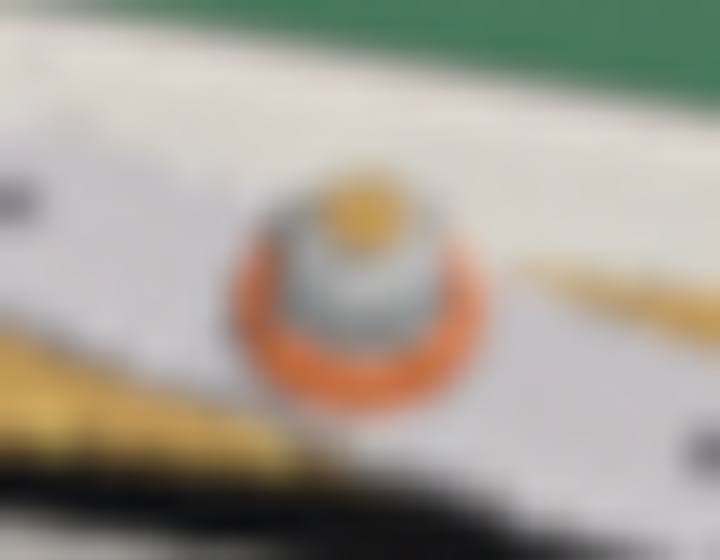

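```bash
cat >> h.py <<'E'
def heading(q):
    w,x,y,z=q; return np.arctan2(2*(x*y+w*z),1-2*(y*y+z*z))
def plan(goals,start=None,step=40.,dang=6.9,minrows=1):
    """goals: list of (x,y,z,heading_deg); prints rows"""
    o=r.get_obs(); p=np.array(o["tool_pos"]) if start is None else np.array(start[:3]); h=heading(o["tcp_rot"]) if start is None else np.radians(start[3])
    rows=[]
    for g in goals:
        gp=np.array(g[:3]); gh=np.radians(g[3]); dh=(gh-h+np.pi)%(2*np.pi)-np.pi
        n=max(minrows,int(np.ceil(np.linalg.norm(gp-p)*1000/step)),int(np.ceil(abs(np.degrees(dh))/dang)))
        for i in range(n):
            d=(gp-p)/n*1000; hh=h+dh*i/n
            rows.append([[int(round(d[0]*np.cos(hh)+d[1]*np.sin(hh))),int(round(d[0]*np.sin(hh)-d[1]*np.cos(hh))),int(round(-d[2]))],round(-dh/n,3)])
        p=gp;h=gh
    for i in range(0,len(rows),10): print(str(rows[i:i+10]).replace(" ",""))
def st():
    o=r.get_obs(); print("t",round(o["time"],2),"pos",np.round(o["tool_pos"],4),"hd",round(np.degrees(heading(o["tcp_rot"])),2),"tilt",np.round(o["tcp_rot"],3),"F",np.round(o["wrist_force"],1),"M",np.round(o["ft_torque"],2),"w",round(o["gripper_width"],3))
E
python3 -c "
from h import *
st(); plan([(0.5664,0.0513,0.20,2.2)])"
```

```text
t 2.0 pos [ 0.238  -0.5234  0.25  ] hd -65.55 tilt [ 0.     0.841 -0.541  0.   ] F [-0.6  0.8  0.3] M [ 0.02 -0.02 -0.02] w 1.004
[[[-23,-32,3],np.float64(-0.07)],[[-21,-33,3],np.float64(-0.07)],[[-18,-34,3],np.float64(-0.07)],[[-16,-36,3],np.float64(-0.07)],[[-13,-37,3],np.float64(-0.07)],[[-11,-37,3],np.float64(-0.07)],[[-8,-38,3],np.float64(-0.07)],[[-5,-39,3],np.float64(-0.07)],[[-3,-39,3],np.float64(-0.07)],[[0,-39,3],np.float64(-0.07)]]
[[[3,-39,3],np.float64(-0.07)],[[5,-39,3],np.float64(-0.07)],[[8,-38,3],np.float64(-0.07)],[[11,-37,3],np.float64(-0.07)],[[13,-37,3],np.float64(-0.07)],[[16,-36,3],np.float64(-0.07)],[[18,-34,3],np.float64(-0.07)]]
```

Call:
carry_out(
  moves=[
    [[-23,-32,3],-0.07],
    [[-21,-33,3],-0.07],
    [[-18,-34,3],-0.07],
    [[-16,-36,3],-0.07],
    [[-13,-37,3],-0.07],
    [[-11,-37,3],-0.07],
    [[-8,-38,3],-0.07],
    [[-5,-39,3],-0.07],
    [[-3,-39,3],-0.07],
    [[0,-39,3],-0.07],
  ],
  hand=100,
  grip_force=20,
)

```text
time: 2.83
tool_pos: [0.4316, -0.1785, 0.2173]
tcp_rot: [0.005, 0.977, -0.212, 0.003]
wrist_force: [1.0, -1.0, 0.2]
gripper_width: 1.005
```

```bash
sed -i 's/round(-dh\/n,3)/float(round(-dh\/n,3))/' h.py; python3 -c "
from h import *
st(); plan([(0.5664,0.0513,0.16,2.2)])"
```

```text
t 2.83 pos [ 0.4316 -0.1785  0.2173] hd -24.44 tilt [ 0.005  0.977 -0.212  0.003] F [ 1.  -1.   0.2] M [-0.02 -0.   -0.01] w 1.005
[[[4,-38,8],-0.066],[[6,-38,8],-0.066],[[9,-37,8],-0.066],[[11,-36,8],-0.066],[[14,-35,8],-0.066],[[16,-34,8],-0.066],[[18,-33,8],-0.066]]
```

Call:
carry_out(
  moves=[
    [[4,-38,8],-0.066],
    [[6,-38,8],-0.066],
    [[9,-37,8],-0.066],
    [[11,-36,8],-0.066],
    [[14,-35,8],-0.066],
    [[16,-34,8],-0.066],
    [[18,-33,8],-0.066],
    [[0,0,0],0],
  ],
)

```text
time: 3.5
tool_pos: [0.5724, 0.0702, 0.1588]
tcp_rot: [0.005, 0.999, 0.034, 0.007]
wrist_force: [0.4, -0.4, 0.9]
gripper_width: 1.002
```

```bash
python3 -c "
from h import *
st(); plan([(0.5650,0.0513,0.125,2.2),(0.5650,0.0513,0.085,2.2)],step=20)"
```

```text
t 3.5 pos [0.5724 0.0702 0.1588] hd 3.89 tilt [0.005 0.999 0.034 0.007] F [ 0.4 -0.4  0.9] M [-0.06 -0.   -0.06] w 1.002
[[[-4,9,17],0.015],[[-4,9,17],0.015],[[0,0,20],-0.0],[[0,0,20],-0.0]]
```

Call:
carry_out(
  moves=[
    [[-4,9,12],0.015],
    [[-4,9,12],0.015],
    [[0,0,0],0],
    [[0,0,0],0],
  ],
)

```text
time: 3.83
tool_pos: [0.5672, 0.0549, 0.1337]
tcp_rot: [0.005, 1.0, 0.022, 0.007]
wrist_force: [0.7, 0.2, 0.8]
gripper_width: 1.0
```

```bash
python3 -c "
from h import *
st(); plan([(0.5655,0.0513,0.085,2.2)],step=20)"
```

```text
t 3.83 pos [0.5672 0.0549 0.1337] hd 2.5 tilt [0.005 1.    0.022 0.007] F [0.7 0.2 0.8] M [-0.01  0.03 -0.  ] w 1.0
[[[-1,1,16],0.002],[[-1,1,16],0.002],[[-1,1,16],0.002]]
```

Call:
carry_out(
  moves=[
    [[-1,1,15],0],
    [[-1,1,15],0],
    [[0,1,15],0],
    [[0,0,10],0],
    [[0,0,0],0],
  ],
)

```text
time: 4.25
tool_pos: [0.5694, 0.0503, 0.0817]
tcp_rot: [0.005, 1.0, 0.02, 0.011]
wrist_force: [-1.4, -0.9, 0.2]
gripper_width: 1.002
```

```bash
python3 -c "
from h import *
st()
p=imaging.read_camera('scene'); cv2.imwrite('pics/s1.png',cv2.resize(p['image'][130:270,215:400],None,fx=4,fy=4,interpolation=cv2.INTER_CUBIC))"
```

```text
t 4.25 pos [0.5694 0.0503 0.0817] hd 2.35 tilt [0.005 1.    0.02  0.011] F [-1.4 -0.9  0.2] M [-0.    0.04  0.05] w 1.002
```

View pics/s1.png

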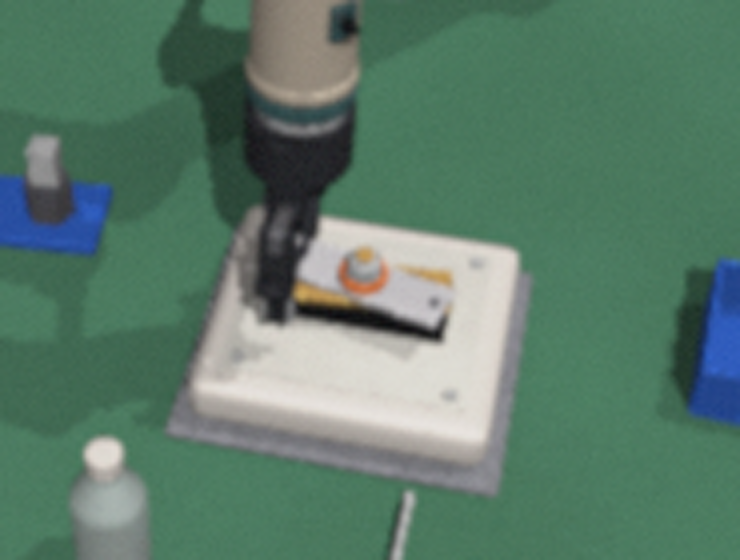

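Call:
carry_out(
  moves=[
    [[-4,0,3],0],
    [[0,0,0],0],
    [[0,0,0],0],
  ],
  hand=65,
)

```text
time: 4.55
tool_pos: [0.5664, 0.0497, 0.0815]
tcp_rot: [0.005, 1.0, 0.021, 0.013]
wrist_force: [-0.2, -0.6, 0.8]
gripper_width: 0.651
```

```bash
python3 -c "
from h import *
st()"
```

```text
t 4.55 pos [0.5664 0.0497 0.0815] hd 2.36 tilt [0.005 1.    0.021 0.013] F [-0.2 -0.6  0.8] M [-0.05  0.22 -0.02] w 0.651
```

Call:
carry_out(
  moves=[
    [[0,0,4],0],
    [[0,0,3],0],
    [[0,0,0],0],
  ],
  hand=52,
)

```text
time: 4.8
tool_pos: [0.5678, 0.0497, 0.076]
tcp_rot: [0.005, 1.0, 0.02, 0.015]
wrist_force: [-1.2, 0.6, -0.0]
gripper_width: 0.522
```

```bash
python3 -c "
from h import *
st()"
```

```text
t 4.8 pos [0.5678 0.0497 0.076 ] hd 2.35 tilt [0.005 1.    0.02  0.015] F [-1.2  0.6 -0. ] M [0.01 0.11 0.03] w 0.522
```

Call:
carry_out(
  moves=[
    [[-2,0,0],0],
    [[0,0,0],0],
    [[0,0,0],0],
    [[0,0,0],0],
  ],
  hand=45,
)

```text
time: 5.13
tool_pos: [0.5664, 0.0496, 0.0762]
tcp_rot: [0.005, 1.0, 0.02, 0.016]
wrist_force: [1.0, -0.3, 0.8]
gripper_width: 0.463
```

```bash
python3 -c "
from h import *
st()
p=imaging.read_camera('scene'); cv2.imwrite('pics/s2.png',cv2.resize(p['image'][150:250,235:360],None,fx=6,fy=6,interpolation=cv2.INTER_CUBIC))
p=imaging.read_camera('top'); cv2.imwrite('pics/t2.png',cv2.resize(p['image'][195:309,200:320],None,fx=5,fy=5,interpolation=cv2.INTER_CUBIC))"
```

```text
t 5.13 pos [0.5664 0.0496 0.0762] hd 2.31 tilt [0.005 1.    0.02  0.016] F [ 1.  -0.3  0.8] M [-0.06  0.37 -0.11] w 0.463
```

View pics/s2.png

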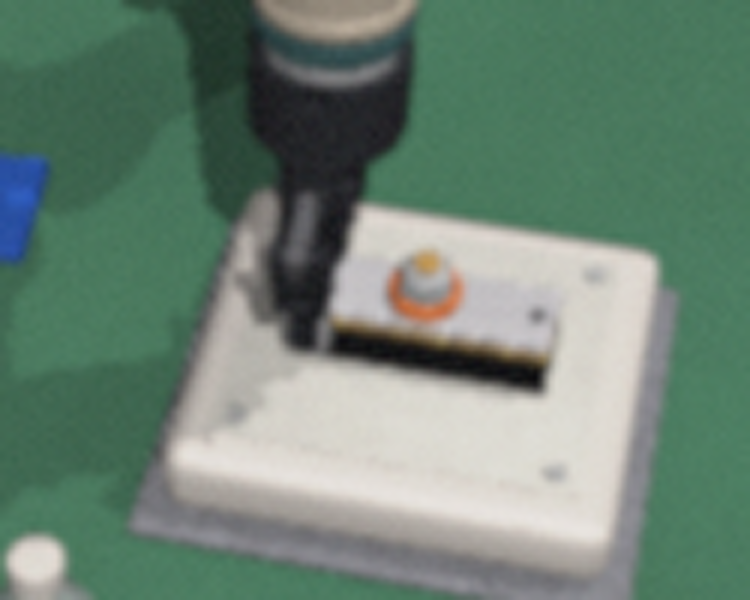

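View pics/t2.png

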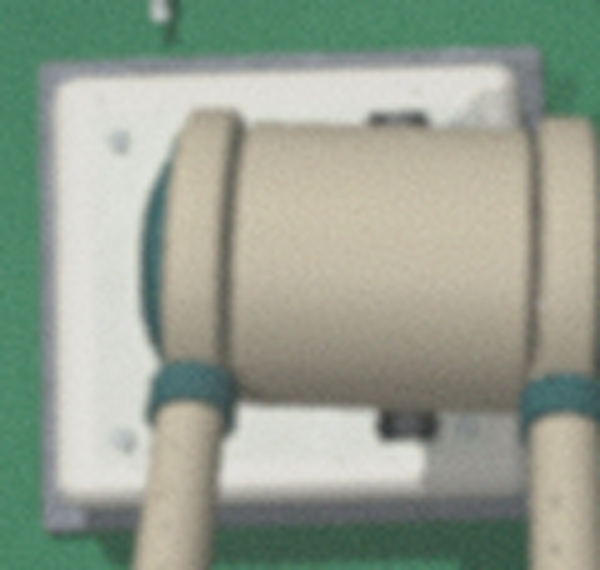

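Call:
carry_out(
  moves=[
    [[0,0,0],0],
    [[0,0,0],0],
  ],
  hand=42,
)

```text
time: 5.4
tool_pos: [0.5664, 0.0496, 0.0762]
tcp_rot: [0.005, 1.0, 0.02, 0.015]
wrist_force: [0.6, 0.1, -0.1]
gripper_width: 0.462
```

Call:
carry_out(
  moves=[
    [[0,0,0],0],
    [[0,0,0],0],
    [[0,0,-15],0],
    [[0,0,-25],0],
    [[0,0,-25],0],
    [[0,0,-20],0],
    [[0,0,0],0],
  ],
  hand=80,
)

```text
time: 5.98
tool_pos: [0.5628, 0.0511, 0.1619]
tcp_rot: [0.005, 1.0, 0.021, 0.014]
wrist_force: [0.3, -0.2, -0.3]
gripper_width: 0.799
```

```bash
python3 -c "
from h import *
st()
p=imaging.read_camera('scene'); cv2.imwrite('pics/s3.png',cv2.resize(p['image'][150:250,235:360],None,fx=6,fy=6,interpolation=cv2.INTER_CUBIC))
plan([(0.50,-0.253,0.19,7.6)])"
```

```text
t 5.98 pos [0.5628 0.0511 0.1619] hd 2.36 tilt [0.005 1.    0.021 0.014] F [ 0.3 -0.2 -0.3] M [ 0.01 -0.04  0.06] w 0.799
[[[-9,38,-4],-0.011],[[-10,38,-4],-0.011],[[-10,37,-4],-0.011],[[-11,37,-4],-0.011],[[-11,37,-4],-0.011],[[-11,37,-4],-0.011],[[-12,37,-4],-0.011],[[-12,37,-4],-0.011]]
```

View pics/s3.png

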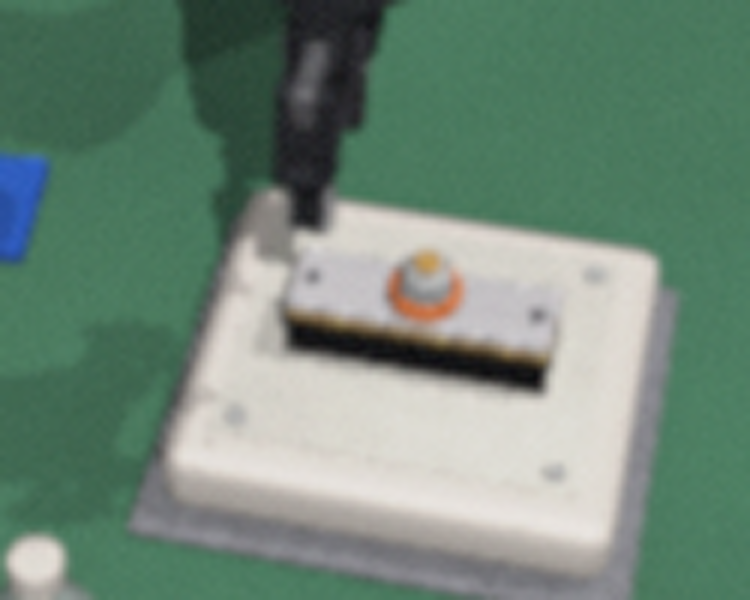

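```bash
python3 -c "
from h import *
plan([(0.507,-0.10,0.15,6.5),(0.489,-0.176,0.14,7.6)],step=31)"
```

```text
[[[-10,25,2],-0.012],[[-10,25,2],-0.012],[[-11,25,2],-0.012],[[-11,24,2],-0.012],[[-11,24,2],-0.012],[[-12,24,2],-0.012],[[-9,24,3],-0.006],[[-9,24,3],-0.006],[[-9,24,3],-0.006]]
```

Call:
carry_out(
  moves=[
    [[-10,25,2],-0.012],
    [[-10,25,2],-0.012],
    [[-11,25,2],-0.012],
    [[-11,24,2],-0.012],
    [[-11,24,2],-0.012],
    [[-12,24,2],-0.012],
    [[-9,24,3],-0.006],
    [[-9,20,3],-0.006],
    [[0,0,0],0],
    [[0,0,0],0],
  ],
)

```text
time: 6.87
tool_pos: [0.4878, -0.1506, 0.1287]
tcp_rot: [0.001, 0.998, 0.067, 0.006]
wrist_force: [1.0, 1.1, 0.2]
gripper_width: 0.8
```

```bash
python3 -c "
from h import *
st(); plan([(0.489,-0.176,0.11,7.6)],step=15)"
```

```text
t 6.87 pos [ 0.4878 -0.1506  0.1287] hd 7.66 tilt [0.001 0.998 0.067 0.006] F [1.  1.1 0.2] M [ 0.02  0.01 -0.01] w 0.8
[[[-1,8,6],0.0],[[-1,8,6],0.0],[[-1,8,6],0.0]]
```

Call:
carry_out(
  moves=[
    [[0,9,5],0],
    [[-1,9,5],0],
    [[0,8,8],0],
    [[0,0,10],0],
    [[0,0,0],0],
  ],
)

```text
time: 7.28
tool_pos: [0.4912, -0.1766, 0.0962]
tcp_rot: [0.0, 0.998, 0.068, 0.005]
wrist_force: [-1.2, -0.9, -0.3]
gripper_width: 0.797
```

```bash
python3 -c "
from h import *
st(); plan([(0.489,-0.176,0.070,7.6)],step=15)
p=imaging.read_camera('scene'); cv2.imwrite('pics/s4.png',cv2.resize(p['image'][110:230,130:280],None,fx=5,fy=5,interpolation=cv2.INTER_CUBIC))"
```

```text
t 7.28 pos [ 0.4912 -0.1766  0.0962] hd 7.85 tilt [0.    0.998 0.068 0.005] F [-1.2 -0.9 -0.3] M [0.02 0.01 0.03] w 0.797
[[[-1,0,13],0.002],[[-1,0,13],0.002]]
```

View pics/s4.png

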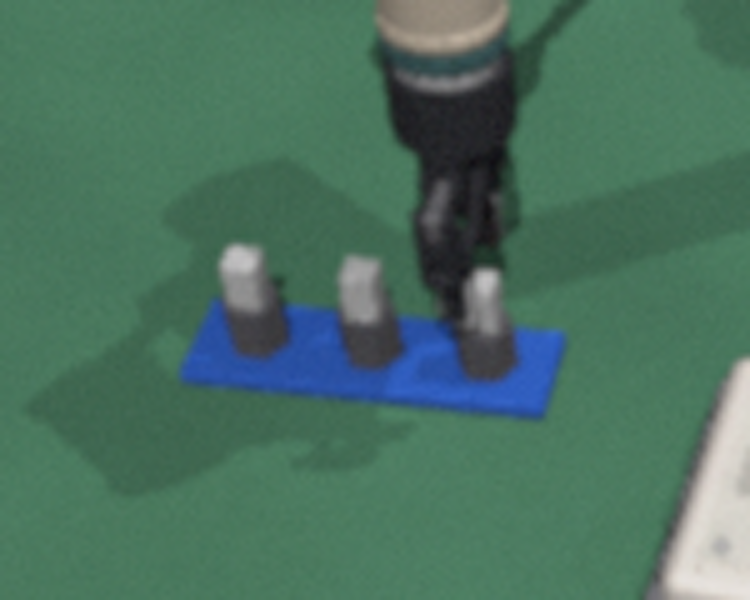

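```bash
python3 -c "
from h import *
import pickle
t,s=pickle.load(open('cam.pkl','rb'))
f=lambda X:(proj(s,X)-[130,110])*5
h=np.radians(7.8)
print('adapter top ctr if TCP axis',f([0.491,-0.1766,0.083]),'tip front',f([0.4912+.034*np.cos(h),-0.1766+.034*np.sin(h),0.087]))
for u in [(487,272),(363,262),(243,252)]: print(unproj(s,[np.array(u)/5+[129.6,109.6]],0.083))
t=imaging.read_camera('top')
cv2.imwrite('pics/t4.png',cv2.resize(t['image'][250:315,345:475],None,fx=6,fy=6,interpolation=cv2.INTER_CUBIC))"
```

```text
adapter top ctr if TCP axis [[471.95030688 281.23528269]] tip front [[459.08698836 312.5543901 ]]
[[ 0.47860153 -0.17240494  0.083     ]]
[[ 0.49103367 -0.25216102  0.083     ]]
[[ 0.50288922 -0.33022711  0.083     ]]
```

View pics/t4.png

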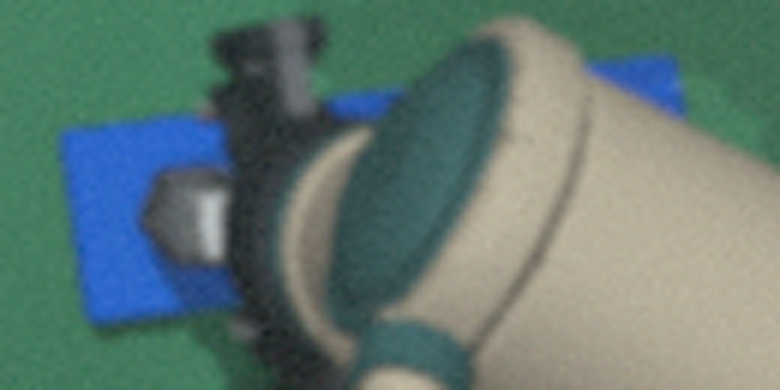

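Call:
carry_out(
  moves=[
    [[-1,0,12],0],
    [[-1,0,12],0],
    [[0,0,4],0],
    [[0,0,0],0],
  ],
)

```text
time: 7.72
tool_pos: [0.4931, -0.1774, 0.0707]
tcp_rot: [0.002, 0.998, 0.07, 0.009]
wrist_force: [-1.1, 0.5, -0.1]
gripper_width: 0.804
```

Call:
carry_out(
  moves=[
    [[0,0,0],0],
    [[0,0,0],0],
    [[0,0,0],0],
    [[0,0,0],0],
    [[0,0,0],0],
  ],
  hand=15,
  grip_force=60,
)

```text
time: 8.13
tool_pos: [0.4921, -0.1772, 0.0725]
tcp_rot: [0.002, 0.997, 0.071, 0.007]
wrist_force: [-0.8, -0.8, -2.7]
gripper_width: 0.247
```

```bash
python3 -c "
from h import *
st()"
```

```text
t 8.13 pos [ 0.4921 -0.1772  0.0725] hd 8.12 tilt [0.002 0.997 0.071 0.007] F [-0.8 -0.8 -2.7] M [-0.05  0.15 -0.03] w 0.247
```

Call:
carry_out(
  moves=[
    [[0,0,-10],0],
    [[0,0,-20],0],
    [[0,0,-30],0],
    [[0,0,-35],0],
    [[0,0,-30],0],
    [[0,0,0],0],
    [[0,0,0],0],
  ],
)

```text
time: 8.72
tool_pos: [0.4898, -0.1754, 0.2006]
tcp_rot: [0.0, 0.998, 0.07, 0.007]
wrist_force: [-0.5, -0.2, -3.2]
gripper_width: 0.245
```

```bash
python3 -c "
from h import *
st()
p=imaging.read_camera('scene'); cv2.imwrite('pics/s5.png',cv2.resize(p['image'][80:230,130:280],None,fx=4,fy=4,interpolation=cv2.INTER_CUBIC))
plan([(0.5645,0.1015,0.22,2.2)])"
```

```text
t 8.72 pos [ 0.4898 -0.1754  0.2006] hd 8.04 tilt [0.    0.998 0.07  0.007] F [-0.5 -0.2 -3.2] M [-0.02  0.08 -0.03] w 0.245
[[[14,-33,-2],0.013],[[14,-33,-2],0.013],[[13,-33,-2],0.013],[[13,-34,-2],0.013],[[12,-34,-2],0.013],[[12,-34,-2],0.013],[[11,-34,-2],0.013],[[11,-34,-2],0.013]]
```

View pics/s5.png

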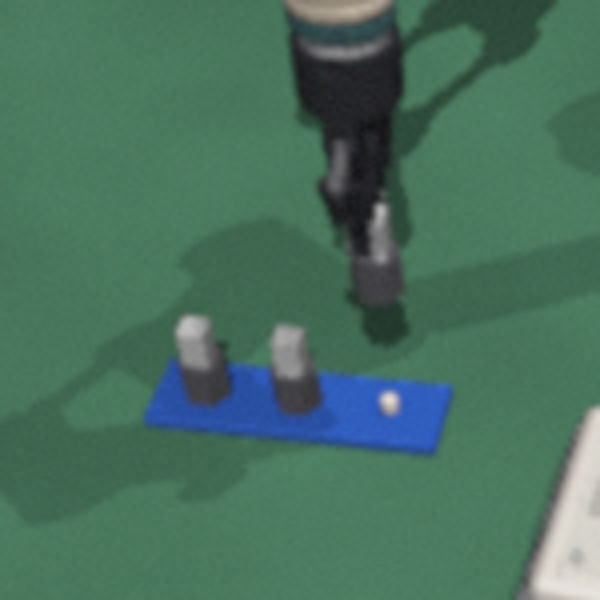

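```bash
python3 -c "
from h import *
import pickle
t,s=pickle.load(open('cam.pkl','rb'))
f=lambda X:(proj(s,X)-[129.6,79.6])*4
print(f([[0.4898,-0.1754,0.1585],[0.4898,-0.1654,0.1585],[0.4898,-0.1754,0.1405]]))
print('pegtop', unproj(s,[np.array([390,396])/4+[129.6,79.6]],0.026))
print('stub in this cam', unproj(s,[[306.1,192.4]],0.11))
for k in ['nut','antenna','peg0']:
  p=imaging.read_camera('scene')
  for d in finder.recognise(p,k)[:4]: print(k,round(d['score'],2),np.round((p['T']@np.r_[d['xyz'],1])[:3],4))
"
```

```text
[[371.92001825 270.37114906]
 [384.34406724 272.64195102]
 [374.18966016 289.00653102]]
pegtop [[ 0.48630908 -0.17455054  0.026     ]]
stub in this cam [[0.5619887  0.10269404 0.11      ]]
nut 0.47 [0.5696 0.0995 0.1032]
nut 0.38 [0.5733 0.1036 0.0905]
antenna 0.86 [0.6009 0.1088 0.0498]
antenna 0.19 [ 0.5098 -0.2258  0.0136]
peg0 0.63 [ 0.5092 -0.2258  0.0132]
```

```bash
python3 -c "
from h import *
plan([(0.563,0.09,0.205,2.2)],step=30)"
```

```text
[[[11,-25,-1],0.01],[[11,-25,-1],0.01],[[11,-25,-1],0.01],[[10,-26,-1],0.01],[[10,-26,-1],0.01],[[10,-26,-1],0.01],[[10,-26,-1],0.01],[[9,-26,-1],0.01],[[9,-26,-1],0.01],[[9,-26,-1],0.01]]
```

Call:
carry_out(
  moves=[
    [[11,-25,-1],0.01],
    [[11,-25,-1],0.01],
    [[11,-25,-1],0.01],
    [[10,-26,-1],0.01],
    [[10,-26,-1],0.01],
    [[10,-26,-1],0.01],
    [[10,-26,-1],0.01],
    [[9,-22,-1],0.01],
    [[4,-8,0],0.01],
    [[0,0,0],0.01],
  ],
)

```text
time: 9.9
tool_pos: [0.5533, 0.0502, 0.1971]
tcp_rot: [-0.003, 1.0, 0.015, -0.003]
wrist_force: [-0.4, 0.2, -2.9]
gripper_width: 0.246
```

```bash
python3 -c "
from h import *
st()
plan([(0.5637,0.0993,0.185,2.2)],step=20)"
```

```text
t 9.9 pos [0.5533 0.0502 0.1971] hd 1.71 tilt [-0.003  1.     0.015 -0.003] F [-0.4  0.2 -2.9] M [-0.06 -0.01  0.09] w 0.246
[[[4,-16,4],-0.003],[[4,-16,4],-0.003],[[4,-16,4],-0.003]]
```

Call:
carry_out(
  moves=[
    [[4,-16,3],0],
    [[4,-16,3],-0.003],
    [[3,-13,3],-0.003],
    [[0,0,0],0],
    [[0,0,0],0],
  ],
)

```text
time: 10.32
tool_pos: [0.5615, 0.0951, 0.1841]
tcp_rot: [-0.001, 1.0, 0.018, -0.007]
wrist_force: [0.3, -0.0, -2.1]
gripper_width: 0.244
```

```bash
python3 -c "
from h import *
st()
plan([(0.5648,0.099,0.175,2.2)],step=20)
p=imaging.read_camera('scene'); cv2.imwrite('pics/s6.png',cv2.resize(p['image'][130:250,235:360],None,fx=5,fy=5,interpolation=cv2.INTER_CUBIC))"
```

```text
t 10.32 pos [0.5615 0.0951 0.1841] hd 2.05 tilt [-0.001  1.     0.018 -0.007] F [ 0.3 -0.  -2.1] M [-0.06  0.01 -0.01] w 0.244
[[[3,-4,9],-0.003]]
```

View pics/s6.png

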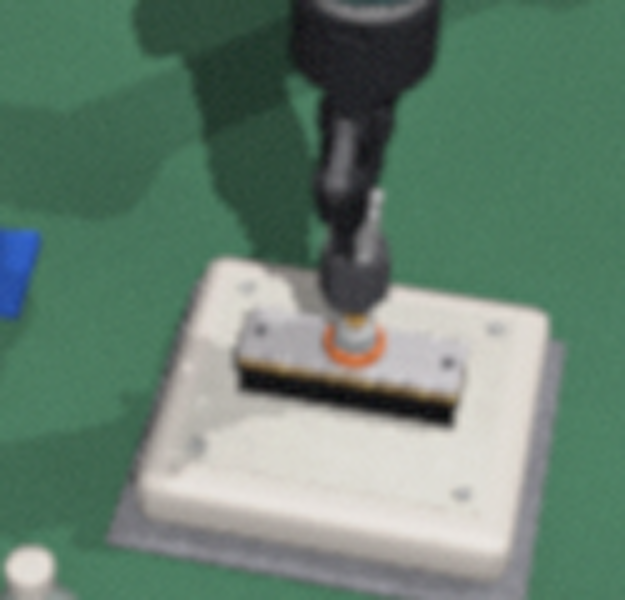

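```bash
python3 -c "
from h import *
import pickle
t,s=pickle.load(open('cam.pkl','rb'))
f=lambda X:(proj(s,X)-[234.6,129.6])*5
print(f([[0.562,.1027,.110],[0.562,.1027,.09],[0.562,.1027,.124],[0.562,.1027,.144],[0.562,.1127,.144]]))
p=imaging.read_camera('scene'); im=p['image']
cv2.imwrite('pics/s7.png',cv2.resize(im[160:220,275:335],None,fx=10,fy=10,interpolation=cv2.INTER_CUBIC))"
```

```text
[[357.50581543 314.01536758]
 [355.47840101 338.32746833]
 [358.95654483 296.61868786]
 [361.07568292 271.20666637]
 [378.4728364  274.55654341]]
```

View pics/s7.png

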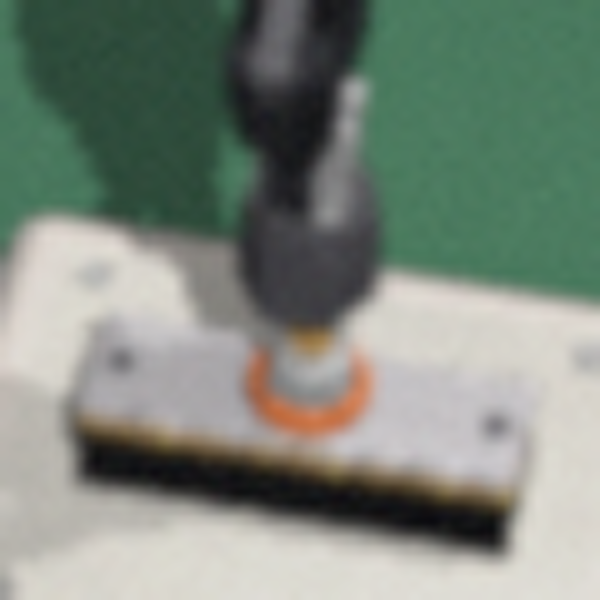

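Call:
carry_out(
  moves=[
    [[4,-4,3],-0.003],
    [[1,-1,2],0],
    [[0,0,0],0],
    [[0,0,0],0],
  ],
)

```text
time: 10.75
tool_pos: [0.5667, 0.0977, 0.1793]
tcp_rot: [-0.001, 1.0, 0.017, -0.007]
wrist_force: [0.1, 0.1, -3.0]
gripper_width: 0.244
```

```bash
python3 -c "
from h import *
st()"
```

```text
t 10.75 pos [0.5667 0.0977 0.1793] hd 2.0 tilt [-0.001  1.     0.017 -0.007] F [ 0.1  0.1 -3. ] M [ 0.01  0.02 -0.02] w 0.244
```

Call:
carry_out(
  moves=[
    [[-2,-1,4],0],
    [[0,0,4],0],
    [[0,0,4],0],
    [[0,0,0],0],
  ],
)

```text
time: 11.08
tool_pos: [0.5648, 0.098, 0.1669]
tcp_rot: [-0.001, 1.0, 0.017, -0.006]
wrist_force: [-0.4, 0.4, -1.9]
gripper_width: 0.247
```

```bash
python3 -c "
from h import *
st()"
```

```text
t 11.08 pos [0.5648 0.098  0.1669] hd 1.95 tilt [-0.001  1.     0.017 -0.006] F [-0.4  0.4 -1.9] M [ 0.   -0.06 -0.01] w 0.247
```

Call:
carry_out(
  moves=[
    [[0,-1,3],0],
    [[0,0,3],0],
    [[0,0,3],0],
  ],
)

```text
time: 11.33
tool_pos: [0.5649, 0.0981, 0.1664]
tcp_rot: [0.001, 1.0, 0.018, -0.004]
wrist_force: [-5.3, -0.7, 14.2]
gripper_width: 0.245
```

```bash
python3 -c "
from h import *
st()"
```

```text
t 11.33 pos [0.5649 0.0981 0.1664] hd 2.01 tilt [ 0.001  1.     0.018 -0.004] F [-5.3 -0.7 14.2] M [0.08 0.88 0.  ] w 0.245
```

Call:
carry_out(
  moves=[
    [[-2,0,2],0],
    [[-1,-1,2],0],
    [[0,0,2],0.05],
    [[0,0,2],0.05],
  ],
)

```text
time: 11.67
tool_pos: [0.564, 0.0987, 0.1663]
tcp_rot: [0.001, 0.999, -0.034, 0.002]
wrist_force: [-2.8, 0.8, 9.9]
gripper_width: 0.25
```

```bash
python3 -c "
from h import *
st()
p=imaging.read_camera('scene'); cv2.imwrite('pics/s8.png',cv2.resize(p['image'][160:220,275:335],None,fx=10,fy=10,interpolation=cv2.INTER_CUBIC))"
```

```text
t 11.67 pos [0.564  0.0987 0.1663] hd -3.86 tilt [ 0.001  0.999 -0.034  0.002] F [-2.8  0.8  9.9] M [0.19 0.47 0.03] w 0.25
```

View pics/s8.png

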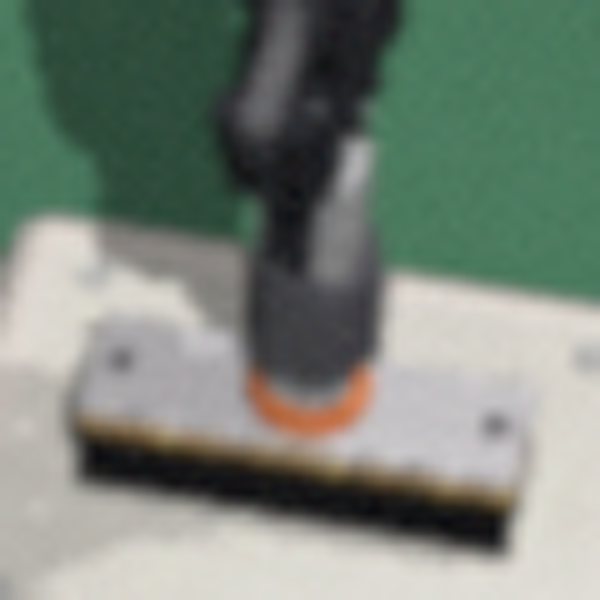

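Call:
carry_out(
  moves=[
    [[-1,-1,2],-0.05],
    [[0,-1,2],-0.08],
    [[0,0,2],-0.08],
    [[0,0,2],-0.08],
  ],
)

```text
time: 12.05
tool_pos: [0.5661, 0.0997, 0.1663]
tcp_rot: [0.003, 0.993, 0.116, 0.008]
wrist_force: [-2.3, 0.0, 9.2]
gripper_width: 0.248
```

```bash
python3 -c "
from h import *
st()"
```

```text
t 12.05 pos [0.5661 0.0997 0.1663] hd 13.3 tilt [0.003 0.993 0.116 0.008] F [-2.3  0.   9.2] M [ 0.14  0.49 -0.04] w 0.248
```

Call:
carry_out(
  moves=[
    [[-1,-2,1],0.07],
    [[-1,-2,2],0.07],
    [[0,-2,2],0.06],
    [[0,0,2],0],
  ],
)

```text
time: 12.38
tool_pos: [0.566, 0.1018, 0.1664]
tcp_rot: [0.007, 1.0, 0.014, 0.013]
wrist_force: [-3.8, 1.5, 12.3]
gripper_width: 0.249
```

```bash
python3 -c "
from h import *
st()"
```

```text
t 12.38 pos [0.566  0.1018 0.1664] hd 1.63 tilt [0.007 1.    0.014 0.013] F [-3.8  1.5 12.3] M [0.19 0.88 0.01] w 0.249
```

Call:
carry_out(
  moves=[
    [[-2,0,2],0],
    [[-2,0,2],0],
    [[-2,0,2],0],
  ],
)

```text
time: 12.63
tool_pos: [0.565, 0.1019, 0.1666]
tcp_rot: [0.007, 1.0, 0.014, 0.02]
wrist_force: [-0.6, -0.2, 8.2]
gripper_width: 0.247
```

```bash
python3 -c "
from h import *
st()
p=imaging.read_camera('scene'); cv2.imwrite('pics/s9.png',cv2.resize(p['image'][160:220,275:335],None,fx=10,fy=10,interpolation=cv2.INTER_CUBIC))"
```

```text
t 12.63 pos [0.565  0.1019 0.1666] hd 1.63 tilt [0.007 1.    0.014 0.02 ] F [-0.6 -0.2  8.2] M [-0.04  0.13 -0.04] w 0.247
```

View pics/s9.png

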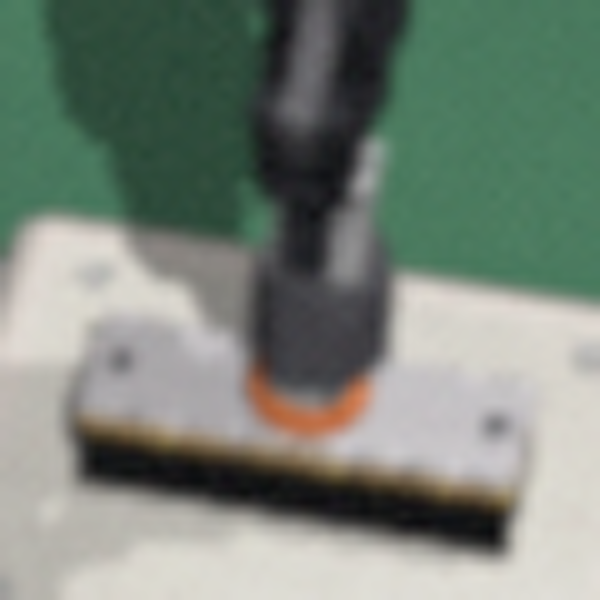

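Call:
carry_out(
  moves=[
    [[3,1,3],0],
    [[3,2,3],0],
    [[3,1,3],0],
  ],
)

```text
time: 12.93
tool_pos: [0.5662, 0.1015, 0.1663]
tcp_rot: [0.003, 1.0, 0.013, 0.014]
wrist_force: [-8.9, 0.9, 19.4]
gripper_width: 0.248
```

```bash
python3 -c "
from h import *
st()"
```

```text
t 12.93 pos [0.5662 0.1015 0.1663] hd 1.55 tilt [0.003 1.    0.013 0.014] F [-8.9  0.9 19.4] M [0.1  2.11 0.01] w 0.248
```

Call:
carry_out(
  moves=[
    [[0,0,-10],0],
    [[0,0,-20],0],
    [[-10,20,-15],0],
    [[-20,30,0],0],
    [[-20,30,0],0],
    [[-20,30,0],0],
    [[-20,25,0],0],
    [[-15,15,0],0],
    [[-10,5,0],0],
    [[0,0,0],0],
  ],
)

```text
time: 13.77
tool_pos: [0.4477, -0.0591, 0.2079]
tcp_rot: [0.002, 1.0, 0.016, 0.011]
wrist_force: [0.1, 0.9, -2.5]
gripper_width: 0.247
```

```bash
python3 -c "
from h import *
st();plan([(0.40,-0.08,0.13,4)],step=25)
p=imaging.read_camera('scene'); cv2.imwrite('pics/s10.png',p['image'])"
```

```text
t 13.77 pos [ 0.4477 -0.0591  0.2079] hd 1.87 tilt [0.002 1.    0.016 0.011] F [ 0.1  0.9 -2.5] M [-0.    0.05 -0.03] w 0.247
[[[-12,5,19],-0.009],[[-12,5,19],-0.009],[[-12,5,19],-0.009],[[-12,5,19],-0.009]]
```

View pics/s10.png

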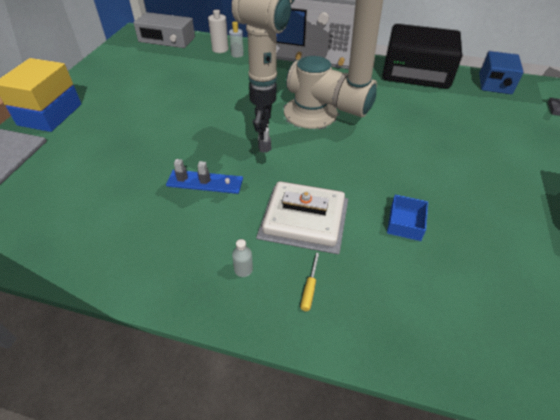

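Call:
carry_out(
  moves=[
    [[-12,5,20],-0.009],
    [[-12,5,25],-0.009],
    [[-12,5,30],-0.009],
    [[-5,2,30],0],
    [[0,0,20],0],
    [[0,0,8],0],
    [[0,0,0],0],
  ],
)

```text
time: 14.4
tool_pos: [0.424, -0.0732, 0.0716]
tcp_rot: [0.002, 0.999, 0.033, 0.021]
wrist_force: [-1.0, 1.1, -2.0]
gripper_width: 0.244
```

```bash
python3 -c "
from h import *
st()"
```

```text
t 14.4 pos [ 0.424  -0.0732  0.0716] hd 3.79 tilt [0.002 0.999 0.033 0.021] F [-1.   1.1 -2. ] M [ 0.02 -0.   -0.02] w 0.244
```

Call:
carry_out(
  moves=[
    [[0,0,4],0],
    [[0,0,4],0],
    [[0,0,3],0],
    [[0,0,2],0],
  ],
)

```text
time: 14.73
tool_pos: [0.4289, -0.0718, 0.0602]
tcp_rot: [0.002, 0.999, 0.035, 0.023]
wrist_force: [-9.3, 0.2, 36.5]
gripper_width: 0.25
```

```bash
python3 -c "
from h import *
st()"
```

```text
t 14.73 pos [ 0.4289 -0.0718  0.0602] hd 4.02 tilt [0.002 0.999 0.035 0.023] F [-9.3  0.2 36.5] M [ 0.09  2.28 -0.03] w 0.25
```

Call:
carry_out(
  moves=[
    [[4,0,0],0],
    [[4,0,0],0],
    [[4,0,1],0],
  ],
)

```text
time: 14.98
tool_pos: [0.4427, -0.0709, 0.0622]
tcp_rot: [0.003, 0.999, 0.035, 0.025]
wrist_force: [0.1, -0.6, -1.2]
gripper_width: 0.244
```

```bash
python3 -c "
from h import *
st()"
```

```text
t 14.98 pos [ 0.4427 -0.0709  0.0622] hd 4.07 tilt [0.003 0.999 0.035 0.025] F [ 0.1 -0.6 -1.2] M [ 0.02  0.06 -0.01] w 0.244
```

Call:
carry_out(
  moves=[
    [[0,0,2],0],
    [[0,0,0],0],
    [[0,0,0],0],
  ],
  hand=80,
)

```text
time: 15.23
tool_pos: [0.4463, -0.0715, 0.061]
tcp_rot: [0.004, 0.999, 0.036, 0.028]
wrist_force: [0.2, 0.3, 0.2]
gripper_width: 0.662
```

Call:
carry_out(
  moves=[
    [[0,0,-10],0],
    [[0,0,-20],0],
    [[0,0,-40],0],
    [[0,0,-40],0],
    [[0,0,-40],0],
    [[0,0,0],0],
    [[0,0,0],0],
  ],
)

```text
time: 15.82
tool_pos: [0.4362, -0.0705, 0.216]
tcp_rot: [0.003, 0.999, 0.035, 0.026]
wrist_force: [0.2, 1.0, 0.3]
gripper_width: 0.797
```

```bash
python3 -c "
from h import *
st()
plan([(0.498,-0.253,0.16,7.6)],step=40)
p=imaging.read_camera('scene'); cv2.imwrite('pics/s11.png',cv2.resize(p['image'][110:230,150:350],None,fx=4,fy=4))"
```

```text
t 15.82 pos [ 0.4362 -0.0705  0.216 ] hd 4.04 tilt [0.003 0.999 0.035 0.026] F [0.2 1.  0.3] M [0.02 0.   0.  ] w 0.797
[[[8,31,9],-0.01],[[8,31,9],-0.01],[[7,31,9],-0.01],[[7,31,9],-0.01],[[7,31,9],-0.01],[[7,31,9],-0.01]]
```

View pics/s11.png

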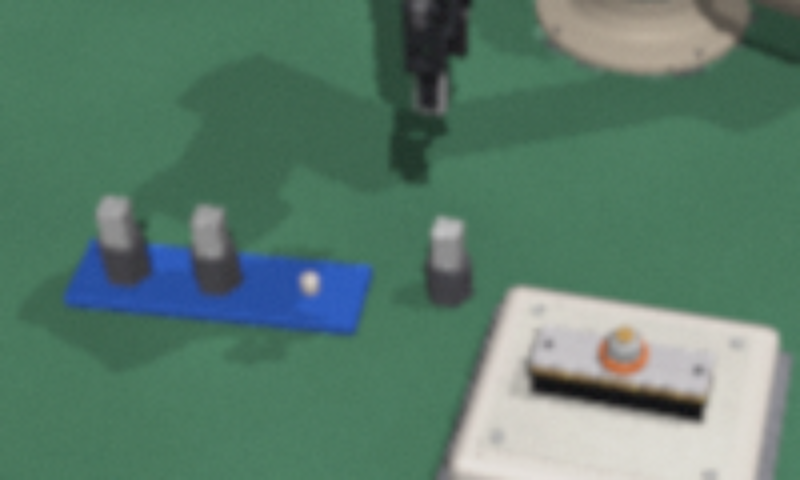

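Call:
carry_out(
  moves=[
    [[8,31,4],-0.01],
    [[8,31,4],-0.01],
    [[7,31,4],-0.01],
    [[7,31,4],-0.01],
    [[7,31,4],-0.01],
    [[7,20,4],-0.01],
    [[0,0,0],0],
    [[0,0,0],0],
  ],
)

```text
time: 16.53
tool_pos: [0.496, -0.2446, 0.1827]
tcp_rot: [-0.002, 0.998, 0.068, 0.02]
wrist_force: [0.0, 0.2, 0.6]
gripper_width: 0.8
```

```bash
python3 -c "
from h import *
st(); print(np.round(r.get_obs()['joint_positions'],3))
plan([(0.498,-0.253,0.16,7.6)],step=40)"
```

```text
t 16.53 pos [ 0.496  -0.2446  0.1827] hd 7.76 tilt [-0.002  0.998  0.068  0.02 ] F [0.  0.2 0.6] M [-0.   -0.    0.07] w 0.8
[-0.602  0.274  1.684  0.03   1.155 -0.749]
[[[1,9,23],0.003]]
```

Call:
carry_out(
  moves=[
    [[0,5,20],0],
    [[0,4,25],0],
    [[0,0,25],0],
    [[-2,0,15],0],
    [[-2,0,10],0],
    [[0,0,0],0],
  ],
)

```text
time: 17.03
tool_pos: [0.4924, -0.2464, 0.0797]
tcp_rot: [-0.006, 0.998, 0.068, 0.016]
wrist_force: [-1.7, 0.3, -0.3]
gripper_width: 0.802
```

```bash
python3 -c "
from h import *
st(); print(np.round(r.get_obs()['joint_positions'],3))
plan([(0.498,-0.253,0.071,7.6)],step=40)"
```

```text
t 17.03 pos [ 0.4924 -0.2464  0.0797] hd 7.82 tilt [-0.006  0.998  0.068  0.016] F [-1.7  0.3 -0.3] M [ 0.03  0.02 -0.04] w 0.802
[-0.609  0.38   1.819  0.037  0.925 -0.768]
[[[5,7,9],0.004]]
```

Call:
carry_out(
  moves=[
    [[3,5,4],0],
    [[2,3,4],0],
    [[0,0,0],0],
    [[0,0,0],0],
  ],
)

```text
time: 17.37
tool_pos: [0.4987, -0.2514, 0.0714]
tcp_rot: [-0.007, 0.997, 0.069, 0.016]
wrist_force: [0.6, 0.1, 1.5]
gripper_width: 0.801
```

```bash
python3 -c "
from h import *
st(); print(np.round(r.get_obs()['joint_positions'],3))
plan([(0.498,-0.253,0.071,7.6)],step=40)"
```

```text
t 17.37 pos [ 0.4987 -0.2514  0.0714] hd 7.93 tilt [-0.007  0.997  0.069  0.016] F [0.6 0.1 1.5] M [-0.11  0.01 -0.01] w 0.801
[-0.611  0.4    1.81   0.038  0.916 -0.772]
[[[-1,1,0],0.006]]
```

Call:
carry_out(
  moves=[
    [[0,2,0],0],
    [[0,0,0],0],
  ],
)

```text
time: 17.53
tool_pos: [0.5, -0.254, 0.0726]
tcp_rot: [-0.006, 0.997, 0.069, 0.017]
wrist_force: [1.9, -0.7, 0.7]
gripper_width: 0.798
```

Call:
carry_out(
  moves=[
    [[0,0,0],0],
    [[0,0,0],0],
    [[0,0,0],0],
    [[0,0,0],0],
    [[0,0,0],0],
  ],
  hand=15,
  grip_force=60,
)

```text
time: 17.95
tool_pos: [0.5005, -0.2549, 0.0746]
tcp_rot: [-0.005, 0.997, 0.069, 0.018]
wrist_force: [0.7, -0.5, -1.9]
gripper_width: 0.248
```

Call:
carry_out(
  moves=[
    [[0,0,-10],0],
    [[0,0,-20],0],
    [[0,0,-30],0],
    [[0,0,-35],0],
    [[0,0,-30],0],
    [[0,0,0],0],
    [[0,0,0],0],
  ],
)

```text
time: 18.53
tool_pos: [0.493, -0.2544, 0.204]
tcp_rot: [-0.008, 0.997, 0.069, 0.014]
wrist_force: [0.2, -0.3, -1.3]
gripper_width: 0.245
```

```bash
python3 -c "
from h import *
st()
p=imaging.read_camera('scene'); cv2.imwrite('pics/s12.png',cv2.resize(p['image'][80:200,130:280],None,fx=5,fy=5,interpolation=cv2.INTER_CUBIC))
plan([(0.563,0.09,0.205,2.2)],step=33)"
```

```text
t 18.53 pos [ 0.493  -0.2544  0.204 ] hd 7.93 tilt [-0.008  0.997  0.069  0.014] F [ 0.2 -0.3 -1.3] M [ 0.02 -0.03 -0.02] w 0.245
[[[11,-30,0],0.009],[[10,-30,0],0.009],[[10,-30,0],0.009],[[10,-30,0],0.009],[[9,-31,0],0.009],[[9,-31,0],0.009],[[9,-31,0],0.009],[[9,-31,0],0.009],[[8,-31,0],0.009],[[8,-31,0],0.009]]
[[[8,-31,0],0.009]]
```

View pics/s12.png

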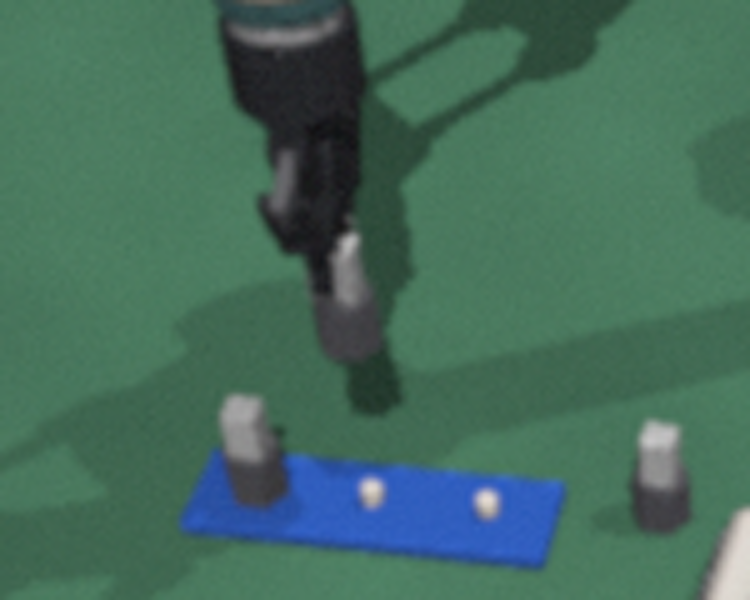

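Call:
carry_out(
  moves=[
    [[11,-30,0],0.009],
    [[10,-30,0],0.009],
    [[10,-30,0],0.009],
    [[10,-30,0],0.009],
    [[9,-31,0],0.009],
    [[9,-31,0],0.009],
    [[9,-31,0],0.009],
    [[9,-31,0],0.009],
    [[8,-31,0],0.009],
    [[8,-28,0],0.009],
  ],
)

```text
time: 19.42
tool_pos: [0.5504, 0.0638, 0.1944]
tcp_rot: [-0.01, 1.0, 0.016, -0.0]
wrist_force: [0.8, 0.8, -1.4]
gripper_width: 0.244
```

```bash
python3 -c "
from h import *
st();plan([(0.563,0.097,0.19,2.2)],step=20)"
```

```text
t 19.42 pos [0.5504 0.0638 0.1944] hd 1.81 tilt [-0.01   1.     0.016 -0.   ] F [ 0.8  0.8 -1.4] M [-0.03 -0.03 -0.01] w 0.244
[[[7,-16,2],-0.003],[[7,-16,2],-0.003]]
```

Call:
carry_out(
  moves=[
    [[7,-10,2],-0.003],
    [[6,-9,2],0],
    [[2,-3,2],0],
    [[0,0,0],0],
    [[0,0,0],0],
  ],
)

```text
time: 19.83
tool_pos: [0.5624, 0.0925, 0.1816]
tcp_rot: [-0.011, 1.0, 0.021, -0.007]
wrist_force: [0.3, -0.4, -2.3]
gripper_width: 0.244
```

```bash
python3 -c "
from h import *
st()
p=imaging.read_camera('scene'); cv2.imwrite('pics/s13.png',cv2.resize(p['image'][160:220,275:335],None,fx=10,fy=10,interpolation=cv2.INTER_CUBIC))"
```

```text
t 19.83 pos [0.5624 0.0925 0.1816] hd 2.39 tilt [-0.011  1.     0.021 -0.007] F [ 0.3 -0.4 -2.3] M [-0.02 -0.03  0.02] w 0.244
```

View pics/s13.png

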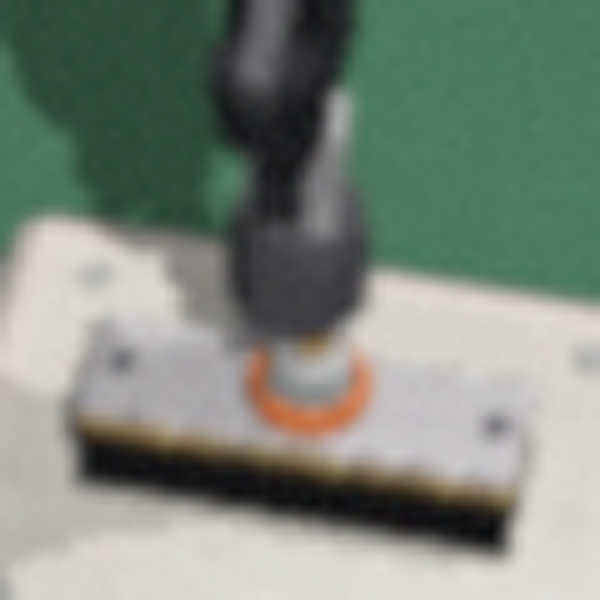

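Call:
carry_out(
  moves=[
    [[3,-5,2],0],
    [[1,-3,2],0],
    [[0,0,3],0],
    [[0,0,0],0],
  ],
)

```text
time: 20.22
tool_pos: [0.5659, 0.0974, 0.1743]
tcp_rot: [-0.01, 1.0, 0.018, -0.007]
wrist_force: [-0.8, -1.0, -1.5]
gripper_width: 0.244
```

```bash
python3 -c "
from h import *
st()
p=imaging.read_camera('scene'); cv2.imwrite('pics/s14.png',cv2.resize(p['image'][160:220,275:335],None,fx=10,fy=10,interpolation=cv2.INTER_CUBIC))"
```

```text
t 20.22 pos [0.5659 0.0974 0.1743] hd 2.07 tilt [-0.01   1.     0.018 -0.007] F [-0.8 -1.  -1.5] M [ 0.01 -0.    0.03] w 0.244
```

View pics/s14.png

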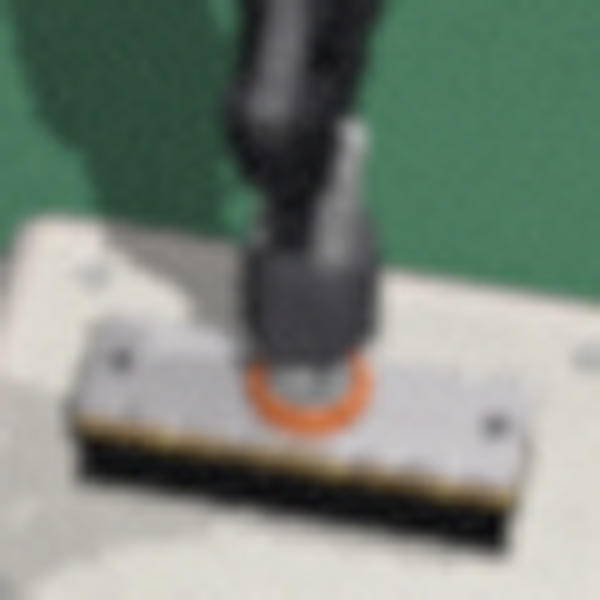

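Call:
carry_out(
  moves=[
    [[-1,-3,3],0],
    [[0,0,3],0],
    [[0,0,2],0],
    [[0,0,0],0],
  ],
)

```text
time: 20.6
tool_pos: [0.5654, 0.1001, 0.1667]
tcp_rot: [-0.01, 1.0, 0.018, -0.005]
wrist_force: [0.5, -1.2, -1.3]
gripper_width: 0.247
```

```bash
python3 -c "
from h import *
st()"
```

```text
t 20.6 pos [0.5654 0.1001 0.1667] hd 2.04 tilt [-0.01   1.     0.018 -0.005] F [ 0.5 -1.2 -1.3] M [-0.18 -0.09  0.01] w 0.247
```

Call:
carry_out(
  moves=[
    [[0,0,3],0],
    [[0,0,3],0],
    [[0,0,3],0],
  ],
)

```text
time: 20.85
tool_pos: [0.5663, 0.0993, 0.161]
tcp_rot: [-0.009, 1.0, 0.018, -0.003]
wrist_force: [-3.7, -0.4, 15.9]
gripper_width: 0.248
```

```bash
python3 -c "
from h import *
st()"
```

```text
t 20.85 pos [0.5663 0.0993 0.161 ] hd 2.06 tilt [-0.009  1.     0.018 -0.003] F [-3.7 -0.4 15.9] M [-0.13  0.96 -0.06] w 0.248
```

Call:
carry_out(
  moves=[
    [[-1,0,3],0],
    [[0,0,3],0.02],
    [[0,0,3],0],
    [[0,0,3],-0.02],
  ],
)

```text
time: 21.18
tool_pos: [0.5658, 0.0994, 0.16]
tcp_rot: [-0.009, 1.0, 0.017, 0.0]
wrist_force: [-3.6, -0.9, 15.7]
gripper_width: 0.246
```

```bash
python3 -c "
from h import *
st()
p=imaging.read_camera('scene'); cv2.imwrite('pics/s15.png',cv2.resize(p['image'][160:220,275:335],None,fx=10,fy=10,interpolation=cv2.INTER_CUBIC))"
```

```text
t 21.18 pos [0.5658 0.0994 0.16  ] hd 1.97 tilt [-0.009  1.     0.017  0.   ] F [-3.6 -0.9 15.7] M [-0.19  0.99 -0.29] w 0.246
```

View pics/s15.png

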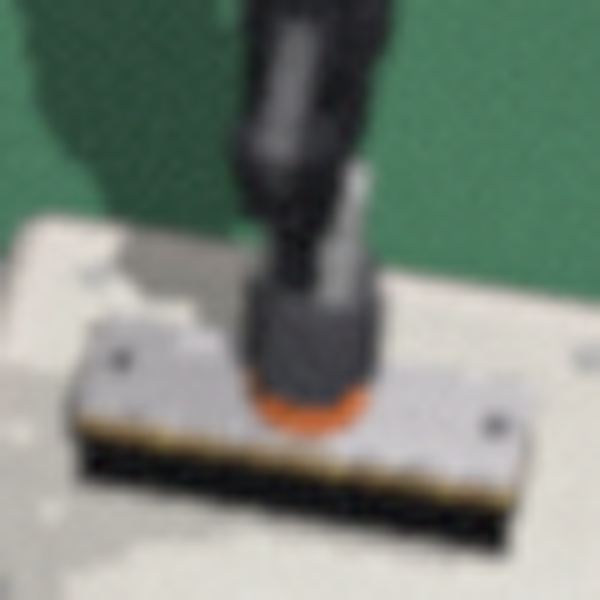

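Call:
carry_out(
  moves=[
    [[-2,0,3],-0.04],
    [[-1,-1,3],0],
    [[0,1,4],0.03],
    [[0,0,4],-0.02],
  ],
)

```text
time: 21.57
tool_pos: [0.5651, 0.0994, 0.1591]
tcp_rot: [-0.009, 0.999, 0.032, 0.007]
wrist_force: [-6.6, -1.6, 21.1]
gripper_width: 0.247
```

```bash
python3 -c "
from h import *
st()"
```

```text
t 21.57 pos [0.5651 0.0994 0.1591] hd 3.65 tilt [-0.009  0.999  0.032  0.007] F [-6.6 -1.6 21.1] M [-0.19  1.31 -0.42] w 0.247
```

Call:
carry_out(
  moves=[
    [[-2,0,-1],0.03],
    [[-1,0,0],0.02],
    [[0,0,0],0],
  ],
)

```text
time: 21.82
tool_pos: [0.5639, 0.0993, 0.1603]
tcp_rot: [-0.009, 1.0, 0.006, 0.01]
wrist_force: [0.7, -0.3, -0.7]
gripper_width: 0.243
```

```bash
python3 -c "
from h import *
st()"
```

```text
t 21.82 pos [0.5639 0.0993 0.1603] hd 0.67 tilt [-0.009  1.     0.006  0.01 ] F [ 0.7 -0.3 -0.7] M [-0.13  0.02 -0.01] w 0.243
```

Relaxed now. I'll push gently, straight down.

Call:
carry_out(
  moves=[
    [[0,0,2],0],
    [[0,0,3],0],
    [[0,0,3],0],
  ],
)

```text
time: 22.07
tool_pos: [0.5639, 0.0993, 0.1595]
tcp_rot: [-0.009, 1.0, 0.007, 0.011]
wrist_force: [-4.8, -2.0, 17.6]
gripper_width: 0.247
```

```bash
python3 -c "
from h import *
st()"
```

```text
t 22.07 pos [0.5639 0.0993 0.1595] hd 0.74 tilt [-0.009  1.     0.007  0.011] F [-4.8 -2.  17.6] M [-0.2   0.99 -0.1 ] w 0.247
```

```bash
cat > ov.py <<'E'
from h import *
def hexa(c,z,af,yaw):
    a=yaw+np.radians(30)+np.arange(6)*np.pi/3; R=af/np.sqrt(3); return np.c_[c[0]+R*np.cos(a),c[1]+R*np.sin(a),np.full(6,z)]
def run(name,rims,c=(0.562,.1027),box=(160,220,275,335)):
    p=imaging.read_camera('scene'); k=10
    im=cv2.resize(p['image'][box[0]:box[1],box[2]:box[3]],None,fx=k,fy=k,interpolation=cv2.INTER_CUBIC)
    outs=[im]
    for rz in rims:
        o=im.copy()
        for z,col in [(rz,(0,255,255)),(rz+.036,(0,255,0))]:
            q=((proj(p,hexa(c,z,.036,np.radians(2.2)))-[box[2]-.45,box[0]-.45])*k).astype(int)
            cv2.polylines(o,[q],True,col,1)
        a=np.radians(2.2)+np.pi/4+np.arange(4)*np.pi/2
        q=((proj(p,np.c_[c[0]+.01556*np.cos(a),c[1]+.01556*np.sin(a),np.full(4,rz+.071)])-[box[2]-.45,box[0]-.45])*k).astype(int)
        cv2.polylines(o,[q],True,(255,0,255),1)
        outs.append(o)
    cv2.imwrite(name,cv2.resize(np.hstack([x[50:500,150:480] for x in outs]),None,fx=0.8,fy=.8))
E
python3 -c "
from ov import *
run('pics/o1.png',[.087,.097])"
```

View pics/o1.png

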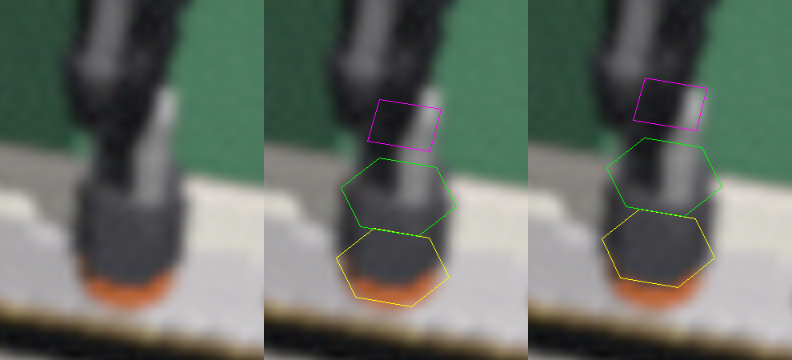

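Run:
```python
from h import *
a=cv2.imread('pics/s9.png');b=cv2.imread('pics/s15.png')
p=imaging.read_camera('scene')
c=cv2.resize(p['image'][160:220,275:335],None,fx=10,fy=10,interpolation=cv2.INTER_CUBIC)
o=np.hstack([x[80:480,200:440] for x in (a,b,c)])
for v in range(0,400,50): cv2.line(o,(0,v),(720,v),(0,255,255),1)
cv2.imwrite('pics/cmp.png',o)
```

```text
(no output)
```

View pics/cmp.png

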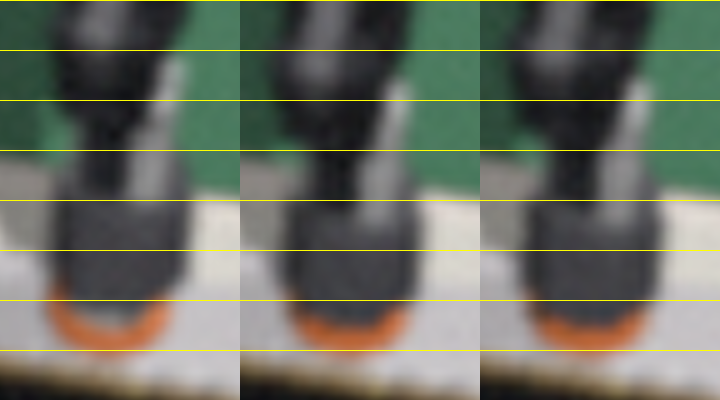

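Call:
carry_out(
  moves=[
    [[-1,0,0],0],
    [[-2,0,2],0],
    [[-2,0,2],0],
    [[-2,0,2],0],
  ],
)

```text
time: 22.5
tool_pos: [0.5628, 0.0993, 0.1596]
tcp_rot: [-0.009, 1.0, 0.007, 0.019]
wrist_force: [0.5, -1.8, 9.6]
gripper_width: 0.247
```

```bash
python3 -c "
from h import *
st()"
```

```text
t 22.5 pos [0.5628 0.0993 0.1596] hd 0.75 tilt [-0.009  1.     0.007  0.019] F [ 0.5 -1.8  9.6] M [-0.19 -0.01 -0.11] w 0.247
```

Call:
carry_out(
  moves=[
    [[0,0,2],0.04],
    [[0,0,2],0.04],
    [[0,0,2],0.04],
  ],
)

```text
time: 22.75
tool_pos: [0.5625, 0.0992, 0.1573]
tcp_rot: [-0.011, 0.998, -0.055, 0.019]
wrist_force: [-0.1, -1.0, 0.9]
gripper_width: 0.246
```

```bash
python3 -c "
from h import *
st()"
```

```text
t 22.75 pos [0.5625 0.0992 0.1573] hd -6.29 tilt [-0.011  0.998 -0.055  0.019] F [-0.1 -1.   0.9] M [-0.15  0.01 -0.03] w 0.246
```

Call:
carry_out(
  moves=[
    [[0,0,2],0.05],
    [[0,0,2],0.05],
    [[0,0,2],0.05],
  ],
)

```text
time: 23.0
tool_pos: [0.5621, 0.0992, 0.1512]
tcp_rot: [-0.012, 0.991, -0.132, 0.018]
wrist_force: [0.5, -0.5, 3.7]
gripper_width: 0.244
```

```bash
python3 -c "
from h import *
st()"
```

```text
t 23.0 pos [0.5621 0.0992 0.1512] hd -15.2 tilt [-0.012  0.991 -0.132  0.018] F [ 0.5 -0.5  3.7] M [-0.3   0.09 -0.01] w 0.244
```

Call:
carry_out(
  moves=[
    [[0,0,3],0],
    [[0,0,3],0],
    [[0,0,3],0],
  ],
)

```text
time: 23.25
tool_pos: [0.5624, 0.0994, 0.1493]
tcp_rot: [-0.012, 0.991, -0.131, 0.019]
wrist_force: [-5.6, -2.4, 21.5]
gripper_width: 0.245
```

```bash
python3 -c "
from h import *
st()"
```

```text
t 23.25 pos [0.5624 0.0994 0.1493] hd -15.05 tilt [-0.012  0.991 -0.131  0.019] F [-5.6 -2.4 21.5] M [-0.33  1.38 -0.03] w 0.245
```

```bash
python3 -c "
from ov import *
run('pics/o2.png',[.087,.092])
t=imaging.read_camera('scene')
cv2.imwrite('pics/t16.png',cv2.resize(t['image'][150:250,245:365],None,fx=6,fy=6,interpolation=cv2.INTER_CUBIC)); st()"
```

```text
t 23.35 pos [0.5623 0.0994 0.1493] hd -15.05 tilt [-0.012  0.991 -0.131  0.019] F [-4.9 -2.2 20. ] M [-0.35  1.29  0.01] w 0.244
```

View pics/o2.png

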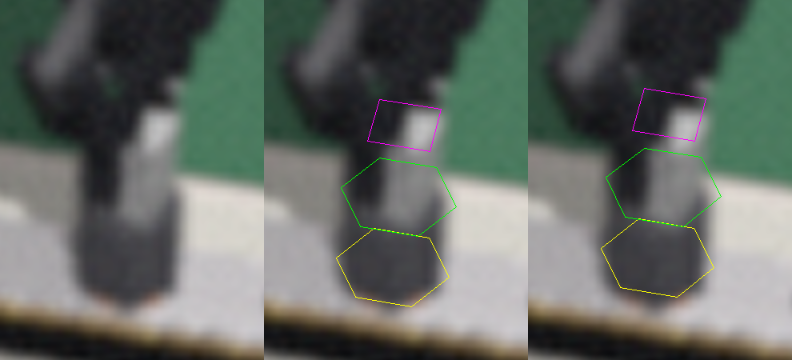

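View pics/t16.png

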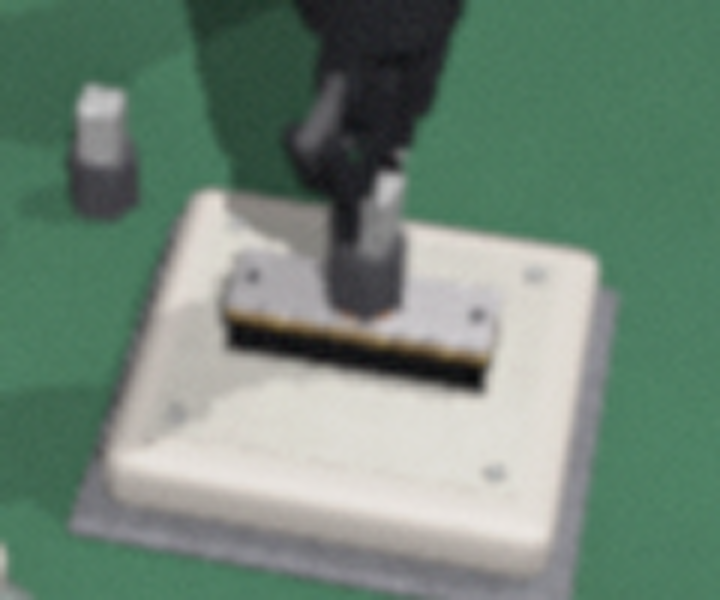

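Run:
```python
from h import *
ims=[imaging.read_camera('scene') for _ in range(4)]; s=ims[0]
a=np.mean([x['image'].astype(float) for x in ims],0)
b=np.clip(a[180:220,275:335],0,255).astype(np.uint8); cv2.imwrite('pics/fin.png',cv2.resize(b,None,fx=13,fy=13,interpolation=cv2.INTER_CUBIC))
# screw holes centroids by darkness
for c in [(287,195.8),(324.6,202.3)]:
    x0,y0=int(c[0])-3,int(c[1])-3; g=a[y0:y0+7,x0:x0+7].mean(2); w=np.clip(np.median(g)-15-g,0,None); yy,xx=np.mgrid[0:7,0:7]
    print(x0+(w*xx).sum()/w.sum(),y0+(w*yy).sum()/w.sum())
P=unproj(s,[(287,195.5),(324.2,202)],.085)
st()
```

```text
286.54376012965963 195.57374392220422
324.2833253702819 202.28189202102246
t 23.55 pos [0.5623 0.0994 0.1493] hd -15.06 tilt [-0.012  0.991 -0.131  0.019] F [-4.3 -1.5 20.7] M [-0.33  1.24 -0.04] w 0.248
```

View pics/fin.png

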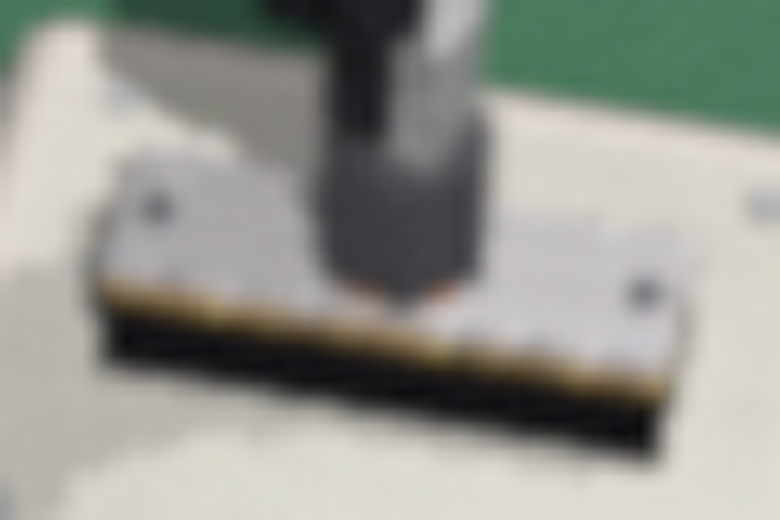

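Run:
```python
from h import *
s=imaging.read_camera('scene')
z=lambda q:np.array(q)/13+[274.54,179.54]
def ang(a,b,h): P=unproj(s,[a,b],h); d=P[1]-P[0]; print(round(np.degrees(np.arctan2(d[1],d[0])),2),round(np.hypot(*d[:2]),4))
ang((286.54,195.57),(324.28,202.28),.085)
ang(z((105,287)),z((668,388)),.08)   # Al/brass boundary
ang(z((105,305)),z((665,402)),.075)  # brass/black
ang(z((105,358)),z((652,456)),.05)   # block foot
```

```text
91.67 0.1122
91.76 0.1275
92.27 0.127
91.94 0.1267
```

```bash
python3 -c "
from h import *
ticket.sign_off(); st()"
```

```text
the job is handed in; nothing more can be done
the job is handed in; nothing more can be done
```

The job is handed in with the right socket pressed down on the nut, still gripped by its adapter, at about 23.6 s of the 72 s allowed. No verdict was reported, so the result below rests on my own checks.

**What I did:**
- I squared both plates by closing the jaws once across them and the black block.
- The socket from the +y peg stopped on the nut's top face, so I stood it on the bench between the rack and the antenna, clear of both.
- The middle-peg socket dropped over the nut once I turned it to about -15° heading. I pressed it down until the ring was squashed.

**Last checks:**
- **Push:** about 20 N downward on the nut. Only slivers of the orange ring still show.
- **Grip:** the TCP is about 3 mm from the nut's axis and 43 mm above its top, with the adapter held.
- **Plates:** the edges and screw holes read 91.7–92.3° against about 92° for the block, so within about 0.01 rad.
- **Bystanders:** I never moved the bottle, screwdriver or bin. I did not re-measure their positions at the end.

**Checks that disagreed:**
- The two cameras differed by 3–4 mm in x.
- The tool ended about 2–3° off vertical, from drift built up over the moves.
- Before I found the right turn, the fitting socket stopped about 6 mm lower than I expected for a misaligned one. I could not explain this.
- I could not read the ring's travel directly. I inferred it as nearly the full 5 mm from the socket's height, the force and the picture.

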